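Stow the folding arm and lock its base with the transit pins

ROBOT

A 7-joint arm with a two-finger parallel gripper is mounted at the origin on a cart in front of the work surface, level with it; the furniture and walls round the work are solid. World frame = base frame: x ahead of the robot, y to its left, z up, the work surface at z = 0. Lengths are in m, angles in rad, forces in N, time in s.
With the tool pointing down it reaches from about 0.35 to 0.9 m from the base axis. Payload 19.9 kg.
Tool frame: the origin (TCP) lies at the very end of the fingers, on their centre line; the grasp point (between the pads) lies pinch_z behind it (pinch_z is the distance from the TCP to the grasp point, in m); z points along the fingers, y is the line along which they close (so a half turn about z gives the same grasp; the last joint's range is limited). The gripper opens to 94 mm and grips with 3 to 60 N. Pads are 16 mm wide; open, the fingers measure 119 mm over their backs; the gripper's body (75 mm by 177 mm) begins 78 mm behind the grasp point.
Start: joints at [1.115, 0.417, -0.01, 1.614, 0.005, 1.111, -0.053], TCP at [0.251, -0.572, 0.205] pointing down, gripper open.
Joint ranges: [-2.81, 2.81], [-0.39, 2.02], [-1.27, 1.25], [0.06, 2.57], [-1.19, 4.33], [0.19, 2], [-2.82, 2.82]. Speed limits (rad/s): [1.89, 1.89, 2.39, 2.39, 3.01, 3.01, 3.01].

INTERFACE

Orientations are given as a unit quaternion [x, y, z, w].
In Python, from rig import * gives the robot as it stands.
- The arm moves only by the tool arm_command, never from a script. Its arguments are lists of equal length, an entry for each row: "fingers": the opening, from 0 (shut) to 1 (fully open); "travel": the shift along the tool's x, y, z normalised to -1 to 1, where 1 is 50 cm, a list of three; "dr": the turn, a rotation vector about the tool's x, y, z normalised to -1 to 1, where 1 is 90 degrees, a list of three. In form: {"fingers": [fingers, ...], "travel": [[tx, ty, tz], ...], "dr": [[wx, wy, wz], ...]}. A call has 1 to 20 rows; each row is the pose to reach, as a shift and turn from the pose commanded when the call began, along the tool's axes at that moment; what a row does not reach only later rows make up. A row lasts 1/10 s, in which the tool goes at most 50 mm and 8.59 degrees, less where a joint would pass 70% of its speed; a pose out of reach is approached as far as the arm can. A call with a number of a shift or a turn outside -1 to 1 is refused whole. A call with a gripper value outside its range is refused whole. The fingers move at their own pace and stop on an object; the grip force is fixed at half the most. Time passes only in rows, so rows that repeat a pose let the fingers close. It gives the time, the measured TCP pose, the force, the opening and the grip force at its end, in the units of the state.
- sense(): the state, without advancing time (a new reading comes with each control period).
- capture(name): name is "scene" or "top" or "wrist"; returns (picture, depth): 400x640x3 uint8, red, green, blue; 400x640 float32, m along the optical axis (not along the pixel's ray), 0 where there is no reading.
- calibration(name): a dict with "intrinsics" (3x3 intrinsics, pixels), "R" (3x3) and "t" (3): a world point X has camera coordinates R X + t. Camera axes: x right, y down, z forward; pixel columns grow to the right and rows downward; lengths in m; the calibration is good to about 2 mm. A picture is of the moment at which its call begins: read the wrist's pose just before it. calibration takes no time and is no camera call; for the wrist camera it gives the pose at the moment of the call.
- finish_job(): hands the job in; it is judged then, once.
The state is a dict: "t": time; "joint_pos": joint angles; "joint_vel": joint speeds; "joint_torque": joint torques, N m; "tool_pos": TCP position; "tcp_rot": TCP orientation; "wrist_force": force on the tool from outside, world axes, zero at the start; "moment": the same for the moment, N m; "gripper_width": opening from 0.0 (shut) to 1.0 (fully open); "finger_force": force on a finger pad.
Only numpy, scipy, OpenCV 4.12 (cv2) and the standard library are available. Lean on these libraries where they do the work, as an engineer would, in place of code of your own. Each camera call takes 0.05 s, during which the arm holds its last target. There are 200 camera calls.

TASK

Get the folding arm and its base ready for transport: clear the wood offcut off the cover plate into the grey scrap tray, and fold the arm in order - first the outer segment right back over the inner one, and only then swing the folded pair fully home onto the rubber rest beside the plate. Lock the base with every pin standing in the wooden rack, one pin to a slot of the cover plate: slide its tip along the bottom of the slot until it drops fully into the hidden socket, and leave it standing there. Do not knock over the jar of nails.

Things in the scene. Friction and masses are not known exactly. Their poses are not given: they have to be found in the camera images.
- base: Fixed grey transport base, 200 (x) x 190 (y) x 40 mm high, with an aluminium cover plate; origin at the centre of its underside. Three slots run along base x, at base y = -60, 0, +60 mm, each 15 mm wide, open from base x = -45 to +45 mm. On the +y side a flange carries the arm's pivot post at base (60, 130) mm and a rubber rest at (-60, 130) mm.
- plate_centre (a point): Centre of the cover plate's top, base z = 40 mm; axes as the base. Each slot's bottom is a black bar, stiffly held, at base z = 26 mm. Each bar has one socket, 16 mm long, as wide as the slot, floor at base z = 4 mm; its centre is hidden anywhere from base x = -28 to +28 mm, different in each slot and start.
- inner_arm (a joint): Inner arm segment, 160 mm pivot to pivot, 28 wide, 10 thick, underside 50 mm above the bench. Angle about the vertical pivot, rad: 0 = points along base -y across the slots; grows clockwise seen from above to a stop at 1.571 = points along base -x over the rubber rest (home). Stays where left (friction 0.6 N m).
- outer_arm (a joint): Outer segment, 130 mm, 28 wide, 10 thick, underside 62 mm above the bench, hinged on the inner one's end. Angle to the inner segment, rad: 0 = in line; grows clockwise seen from above (free end passing on the base's -x side) to a stop at 3.05 = folded back on top of the inner one. Stays where left (friction 0.15 N m).
- inner_knob (a point): Upright black round knob, 20 mm diameter, on the joint between the two segments, on the inner segment's end 160 mm from the arm's pivot: rises from 62 to 125 mm above the bench (72 to 125 mm clear of the outer segment); this point is on its axis 105 mm above the bench.
- outer_knob (a point): Upright black round knob, 20 mm diameter, near the free end of the outer segment, 120 mm from the joint between the segments: from 72 to 117 mm above the bench; this point is on its axis 97 mm above the bench.
- fold_pivot (a point): The fixed vertical pivot axis of the inner segment, 60 mm above the base's underside (top of the segment).
- offcut_centre (a point): Centre of the loose pine offcut, 40 (x) x 70 (y) x 18 mm high, lying flat on the cover plate at the start; 0.05 to 0.15 kg.
- tray_in (a point): Centre of the inner floor (5 mm above the bench) of the fixed open grey plastic scrap tray, 120 (x) x 170 (y) x 40 mm high outside, walls 5 mm.
- rack: Fixed wooden rack, 60 (x) x 190 (y) x 45 mm high, origin under its centre, with three upright square 14 mm holes 40 mm deep at rack y = -60, 0 and +60 mm, in which the pins stand.
- nail_jar: Loose closed jar of nails with a blue lid, 67 mm diameter, 86 mm high, origin at the centre of its underside; a bystander at the back.
- pin0_grip (a point): Centre of the square black handle (24 x 24 mm, 46 mm high, sides along the pin's x and y) of a loose steel locking pin, 110 mm long in all, 0.12 kg; may be absent. The top is 25 mm above this point; a round 12 mm shaft reaches down to the tip, 85 mm below this point (last 62 mm bare).
- pin0_tip (a point): Lower tip of the same pin, on its axis; z points from tip to handle. 5 mm above the bench in the rack; rides at base z = 26 mm on a slot bottom, 4 mm in a socket.
- pin0: The same locking pin as a body; origin at the tip.
- pin1_grip (a point): Centre of the square black handle (24 x 24 mm, 46 mm high, sides along the pin's x and y) of a loose steel locking pin, 110 mm long in all, 0.12 kg; may be absent. The top is 25 mm above this point; a round 12 mm shaft reaches down to the tip, 85 mm below this point (last 62 mm bare).
- pin1_tip (a point): Lower tip of the same pin, on its axis; z points from tip to handle. 5 mm above the bench in the rack; rides at base z = 26 mm on a slot bottom, 4 mm in a socket.
- pin1: The same locking pin as a body; origin at the tip.
- pin2_grip (a point): Centre of the square black handle (24 x 24 mm, 46 mm high, sides along the pin's x and y) of a loose steel locking pin, 110 mm long in all, 0.12 kg; may be absent. The top is 25 mm above this point; a round 12 mm shaft reaches down to the tip, 85 mm below this point (last 62 mm bare).
- pin2_tip (a point): Lower tip of the same pin, on its axis; z points from tip to handle. 5 mm above the bench in the rack; rides at base z = 26 mm on a slot bottom, 4 mm in a socket.
- pin2: The same locking pin as a body; origin at the tip.
- offcut: The pine offcut as a body; origin at the centre of its underside.

How it is judged:
By the outcome, as a careful person would: the job done as asked, in the order asked, and still so for the second after the job is handed in, with the robot touching nothing.
Of pin0, pin1, pin2 only 2 to 3 are there at a start; the rules pass over those that are not, and their reading is None.
At some moment in a run one of offcut may be knocked a few centimetres aside while the robot is not near it.
Once in a run the grip may slacken for a moment while it holds something.
It also fails if it takes over 210 s, if anything falls off the work surface, if the arm or the gripper's body presses on something with over 40 N, if the wrist force passes 120 N, or if a joint passes its speed limit or range.

## Working session

There is one attempt and no reset: what is moved stays moved. The work goes in short steps, Python scripts to look and compute and a tool call to move; the robot and the scene stay as the last step left them, time stands still between calls to the robot, and variables do not carry over. Pictures are saved under pics/ and viewed, at most 14 in all, crops included, and the job is handed in when it is done.

Besides the shell and the picture viewer there is one more tool, called after "Call:" by a JSON object that holds its "fn" and its "kwargs", one argument or row to a line. arm_command: Moves the arm, as the interface text tells. Scaled input: -1 to 1 covers 50 cm each way for a shift and 90 degrees each way for a turn. Its arguments: {"type":"object","properties":{"fingers":{"type":"array"},"travel":{"type":"array"},"dr":{"type":"array"}},"required":["fingers","travel","dr"]}

```bash
ls; mkdir -p pics; python3 - <<'E'
from rig import *
import cv2,numpy as np
s=sense();print(s)
for n in("scene","top"):
    im,d=capture(n);cv2.imwrite(f"pics/{n}0.png",im[:,:,::-1]);np.save(f"pics/{n}0_d.npy",d)
    c=calibration(n);print(n,c["intrinsics"].tolist(),(-c["R"].T@c["t"]).tolist(),c["R"].tolist(),(d>0).mean())
E
```

```text
pics
{'t': 0.0, 'joint_pos': array([ 1.11550342,  0.41796614, -0.01026015,  1.61416376,  0.00470165,
        1.11071771, -0.0529984 ]), 'joint_vel': array([-6.72008192e-04,  6.67922305e-04, -2.12353823e-04, -1.54380566e-03,
        2.20590633e-03,  1.58217518e-03, -9.83784353e-05]), 'joint_torque': array([ 1.30937835e-03, -8.51245451e+01,  6.39985688e-01, -4.25995946e+01,
       -4.88574011e-02,  1.86850730e-02,  8.64844742e-05]), 'tool_pos': array([ 0.25111439, -0.57192   ,  0.20483476]), 'tcp_rot': array([ 9.78675924e-01,  2.05409483e-01, -1.80222219e-04, -5.89030459e-04]), 'wrist_force': array([-0.00272714,  0.15112252,  0.26714626]), 'moment': array([-0.01786445,  0.02487935, -0.00596238]), 'finger_force': 0.0, 'gripper_width': 0.9998172910284815}
scene [[432.7591568430713, 0.0, 320.3185500930041], [0.0, 432.7591568430713, 199.8634010580696], [0.0, 0.0, 1.0]] [-0.09352135916485782, -0.6263157252598922, 0.6640760732695036] [[0.6563998443357604, -0.7543636735844411, 0.008642472573071944], [-0.405799849140693, -0.3627125799612764, -0.8389076628421184], [0.6359761998639417, 0.5471517452352879, -0.5442051459629892]] 0.9960234375
top [[396.58070424172007, 0.0, 313.0783802153662], [0.0, 396.58070424172007, 199.89998313557084], [0.0, 0.0, 1.0]] [0.4904405964519727, -0.01824134318675761, 1.4083189746294278] [[-0.00829001237043025, -0.9999280036766642, 0.008675434173510143], [-0.9973509119085106, 0.007641038758490701, -0.07233790874744565], [0.07226641135521152, -0.009252134342519987, -0.9973424506156084]] 0.995953125
```

View pics/scene0.png

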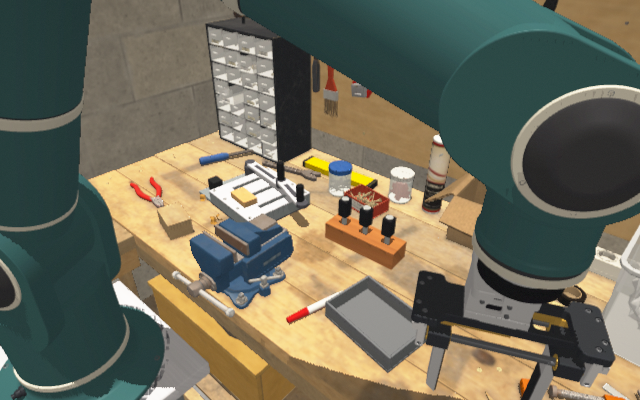

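View pics/top0.png

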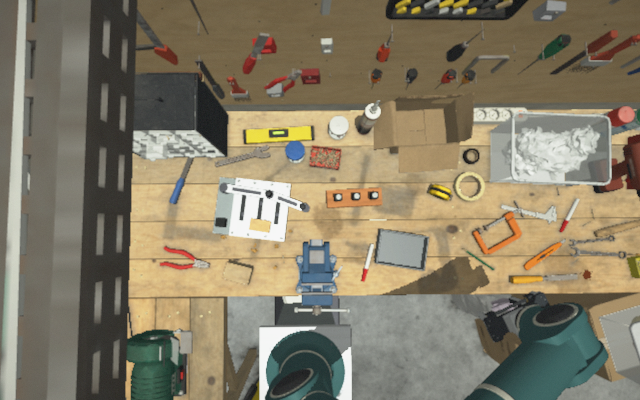

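The scene view shows three pins in the orange rack (~365,230), the tray (~375,320), and the base with offcut (~245,197). In the top view, the base is at ~(255,210), the rack at ~(355,197) and the tray at ~(402,250).

```bash
cat > h.py <<'E'
from rig import *
import cv2,numpy as np
def ray(cal,px,z):
    "pixel -> world point on plane z"
    K,R,t=cal["intrinsics"],cal["R"],cal["t"]
    C=-R.T@t; d=R.T@np.linalg.inv(K)@np.array([px[0],px[1],1.0])
    return C+d*(z-C[2])/d[2]
def proj(cal,X):
    p=cal["intrinsics"]@(cal["R"]@np.asarray(X,float)+cal["t"]);return p[:2]/p[2]
def cloud(cal,d):
    K,R,t=cal["intrinsics"],cal["R"],cal["t"]
    v,u=np.mgrid[:d.shape[0],:d.shape[1]]
    P=np.stack([(u-K[0,2])/K[0,0]*d,(v-K[1,2])/K[1,1]*d,d],-1)
    return (P-t)@R
E
python3 - <<'E'
from h import *
im=cv2.imread("pics/top0.png")
cv2.imwrite("pics/topcrop.png",cv2.resize(im[160:270,205:445],None,fx=3.3,fy=3.3,interpolation=cv2.INTER_CUBIC))
E
```

```text
(no output)
```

View pics/topcrop.png

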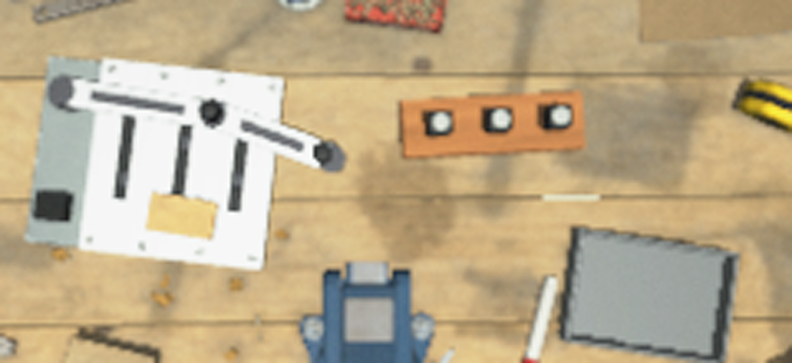

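```bash
cat >> h.py <<'E'
from scipy.spatial.transform import Rotation as Ro
def down(phi):
    "tool pointing down, its closing axis y along world angle phi"
    y=np.array([np.cos(phi),np.sin(phi),0]);z=np.array([0,0,-1.]);x=np.cross(y,z)
    return Ro.from_matrix(np.stack([x,y,z],1))
def go(p,phi,ref=None):
    "travel, dr (scaled) from the present pose (or ref=(pos,quat)) to p, closing axis phi"
    s=sense();pos,q=(s["tool_pos"],s["tcp_rot"]) if ref is None else ref
    R=Ro.from_quat(q)
    best=min(((R.inv()*down(phi+k*np.pi)).as_rotvec() for k in(0,1)),key=np.linalg.norm)
    return np.round(R.inv().apply(np.asarray(p)-pos)/.5,4).tolist(),np.round(best/(np.pi/2),4).tolist()
E
python3 - <<'E'
from h import *
import rig
print([n for n in dir(rig) if n[0]!='_'],getattr(rig,'pinch_z',None))
c=calibration("top")
for px in [(103,60),(283,80),(262,270),(80,245)]:
    print(ray(c,(px[0]/3.3+205,px[1]/3.3+160),.04).round(3))
d=np.load("pics/top0_d.npy");P=cloud(c,d)
print("tray",[ray(c,(px[0]/3.3+205,px[1]/3.3+160),.04).round(3)for px in[(575,228),(735,255),(722,358),(563,337)]])
print("rack",[ray(c,(px[0]/3.3+205,px[1]/3.3+160),.045).round(3)for px in[(400,100),(582,92),(584,146),(403,157)]])
for n,b in dict(vise=(240,300,295,340),pins=(185,210,328,382),jar=(140,162,285,305),right=(100,290,130,230)).items():
    Q=P[b[0]:b[1],b[2]:b[3]].reshape(-1,3);print(n,np.percentile(Q[:,2],[50,99]).round(3))
s=sense();y=Ro.from_quat(s["tcp_rot"]).as_matrix();print(y.round(2))
w=calibration("wrist");T=w["R"]@y
print("wrist K",w["intrinsics"][0,0],"cam pos in tool",y.T@(-w["R"].T@w["t"]-s["tool_pos"]),"cam z axis in tool",(T.T[:,2]))
E
```

```text
['IKError', 'calibration', 'capture', 'finish_job', 'pinch_z', 'sense'] 0.0188
[0.667 0.235 0.04 ]
[0.645 0.046 0.04 ]
[0.446 0.069 0.04 ]
[0.474 0.258 0.04 ]
tray [array([ 0.487, -0.258,  0.04 ]), array([ 0.457, -0.425,  0.04 ]), array([ 0.351, -0.408,  0.04 ]), array([ 0.374, -0.243,  0.04 ])]
rack [array([ 0.622, -0.077,  0.045]), array([ 0.629, -0.267,  0.045]), array([ 0.572, -0.268,  0.045]), array([ 0.562, -0.079,  0.045])]
vise [0.08  0.136]
pins [0.043 0.118]
jar [0.084 0.092]
right [0.003 1.123]
[[ 0.92  0.4  -0.  ]
 [ 0.4  -0.92  0.  ]
 [-0.   -0.   -1.  ]]
wrist K 276.89370360351785 cam pos in tool [ 7.56335667e-02 -8.58862474e-05 -1.78594200e-01] cam z axis in tool [-2.60010714e-01 -5.63020671e-04  9.65605567e-01]
```

```bash
python3 - <<'E'
from h import *
print(go([.35,-.4,.3],-.6),go([.55,.12,.25],-.118))
E
```

```text
([0.3192, -0.2356, -0.19], [-0.0007, -0.0001, -0.3546]) ([1.1037, -1.0268, -0.0892], [-0.0007, -0.0003, -0.6614])
```

Call:
{"fn": "arm_command", "kwargs": {
  "fingers": [1,1,1,1,1,1,1,1,1,1,1,1,1,1,1],
  "travel": [
    [0,0,-0.1],
    [0,0,-0.19],
    [0.7,-0.61,-0.19],
    [0.7,-0.61,-0.19],
    [0.7,-0.61,-0.19],
    [0.7,-0.61,-0.19],
    [0.7,-0.61,-0.19],
    [0.7,-0.61,-0.19],
    [0.7,-0.61,-0.19],
    [0.7,-0.61,-0.19],
    [0.7,-0.61,-0.19],
    [0.7,-0.61,-0.19],
    [0.7,-0.61,-0.19],
    [0.7,-0.61,-0.19],
    [0.7,-0.61,-0.19]
  ],
  "dr": [
    [0,0,0],
    [0,0,0],
    [0,0,-0.66],
    [0,0,-0.66],
    [0,0,-0.66],
    [0,0,-0.66],
    [0,0,-0.66],
    [0,0,-0.66],
    [0,0,-0.66],
    [0,0,-0.66],
    [0,0,-0.66],
    [0,0,-0.66],
    [0,0,-0.66],
    [0,0,-0.66],
    [0,0,-0.66]
  ]
}}

```text
t: 1.6
tool_pos: [0.4486, -0.1535, 0.3003]
tcp_rot: [0.749, 0.663, -0.0, -0.0]
wrist_force: [-0.4, 0.9, 0.1]
gripper_width: 1.0
finger_force: 0.0
```

```bash
python3 - <<'E'
from h import *
im,d=capture("wrist");cv2.imwrite("pics/w1.png",im[:,:,::-1]);np.savez("pics/w1",d=d,**calibration("wrist"))
print(go([.55,.12,.25],-.118),sense()["joint_pos"].round(2))
E
```

```text
([0.5675, 0.1346, 0.1005], [-0.0002, 0.0, -0.0027]) [ 0.69  0.08 -0.45  1.84  0.04  1.24  0.11]
```

Call:
{"fn": "arm_command", "kwargs": {
  "fingers": [1,1,1,1,1,1,1,1,1,1],
  "travel": [
    [0.57,0.13,0.1],
    [0.57,0.13,0.1],
    [0.57,0.13,0.1],
    [0.57,0.13,0.1],
    [0.57,0.13,0.1],
    [0.57,0.13,0.1],
    [0.57,0.13,0.1],
    [0.57,0.13,0.1],
    [0.57,0.13,0.1],
    [0.57,0.13,0.1]
  ],
  "dr": [
    [0,0,0],
    [0,0,0],
    [0,0,0],
    [0,0,0],
    [0,0,0],
    [0,0,0],
    [0,0,0],
    [0,0,0],
    [0,0,0],
    [0,0,0]
  ]
}}

```text
t: 2.65
tool_pos: [0.548, 0.1212, 0.2507]
tcp_rot: [0.749, 0.662, -0.0, 0.0]
wrist_force: [0.1, 0.2, -0.9]
gripper_width: 0.999
finger_force: 0.0
```

```bash
python3 - <<'E'
from h import *
c=calibration("wrist");im,d=capture("wrist");cv2.imwrite("pics/w2.png",im[:,:,::-1]);np.savez("pics/w2",d=d,**c)
E
```

```text
(no output)
```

View pics/w2.png

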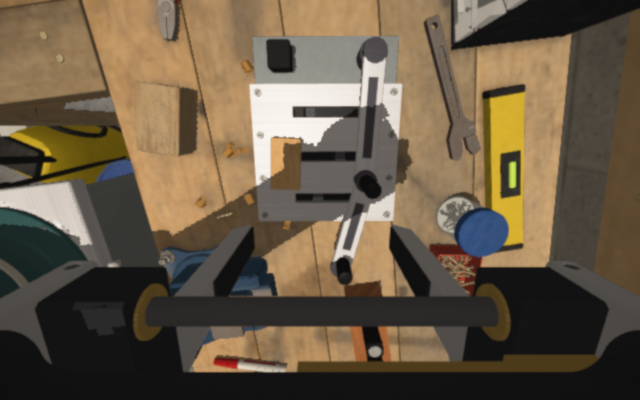

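```bash
python3 - <<'E'
from h import *
c=dict(np.load("pics/w2.npz"));d=c["d"];im=cv2.imread("pics/w2.png");P=cloud(c,d)
co=[ray(c,p,.04)[:2] for p in[(250,85),(401,84),(392.5,221),(259,221)]];print(np.round(co,4))
cen=np.mean(co,0);v=(co[1]-co[0]+co[2]-co[3])/2;u=(co[0]-co[3]+co[1]-co[2])/2
print(cen,np.hypot(*v),np.hypot(*u),np.arctan2(v[1],v[0]),np.arctan2(u[1],u[0])-np.pi/2)
hsv=cv2.cvtColor(im,cv2.COLOR_BGR2HSV)
m=cv2.inRange(hsv,(10,70,60),(25,255,255));m[:,:262]=0;m[:,310:]=0;m[:130]=0;m[196:]=0
m=((P[:,:,2]>.05)&(P[:,:,2]<.07)&(m>0)).astype(np.uint8)
pts=np.array([ray(c,(x,y),.058)[:2] for y,x in np.argwhere(m)],np.float32)
print("offcut",cv2.minAreaRect(pts*1000))
Q=P.reshape(-1,3);k=(Q[:,2]>.11)&(Q[:,0]>.5)&(Q[:,0]<.75)&(Q[:,1]>0)&(Q[:,1]<.3)
Q=Q[k];Z,l=cv2.connectedComponents(((P[:,:,2]>.11)&(P[:,:,2]<.135)&(P[:,:,0]>.5)&(P[:,:,0]<.75)&(P[:,:,1]>-.02)&(P[:,:,1]<.3)).astype(np.uint8))
for i in range(1,Z):
    q=P[l==i]
    if len(q)>20:print(len(q),np.median(q,0).round(4),q.min(0).round(3),q.max(0).round(3))
print([round(float(np.median(P[y-1:y+2,x-1:x+2,2])),3) for x,y in[(265,110),(330,95),(375,50),(285,160)]])
E
```

```text
[[0.4706 0.2578]
 [0.6671 0.2348]
 [0.6453 0.0464]
 [0.4483 0.0707]]
[0.55784081 0.15241318] 0.19813885373847995 0.18910607130113669 -0.11968355130587435 -0.11671970064458059
offcut ((503.4077453613281, 151.86111450195312), (69.72722625732422, 39.14411926269531), 80.2577896118164)
30 [0.7417 0.2891 0.1114] [0.741 0.283 0.11 ] [0.743 0.295 0.114]
111 [0.7486 0.2762 0.1236] [0.748 0.273 0.11 ] [0.75  0.279 0.134]
263 [0.6058 0.1192 0.1238] [0.597 0.109 0.111] [0.616 0.127 0.126]
185 [0.5637 0.0075 0.1158] [ 0.554 -0.003  0.11 ] [0.574 0.015 0.118]
[0.04, 0.039, 0.06, 0.058]
```

The wrist view shows the plate corners at (250,85), (401,84), (392,221) and (259,221). The offcut is at (285,164), the inner knob at ~(370,182) and the outer knob at ~(345,268).

```bash
python3 - <<'E'
from h import *
print(go([.5034,.1519,.10],-.17),go([.5034,.1519,.043],-.17))
E
```

```text
([0.0497, -0.0962, 0.3015], [0.0004, 0.0003, 0.0303]) ([0.0497, -0.0962, 0.4155], [0.0004, 0.0003, 0.0303])
```

Call:
{"fn": "arm_command", "kwargs": {
  "fingers": [0.75,0.75,0.75,0.75,0.75,0.75,0.75,0.75,0.75,0,0,0,0,0,0,0],
  "travel": [
    [0.05,-0.096,0.05],
    [0.05,-0.096,0.15],
    [0.05,-0.096,0.25],
    [0.05,-0.096,0.3],
    [0.05,-0.096,0.35],
    [0.05,-0.096,0.38],
    [0.05,-0.096,0.4],
    [0.05,-0.096,0.415],
    [0.05,-0.096,0.415],
    [0.05,-0.096,0.415],
    [0.05,-0.096,0.415],
    [0.05,-0.096,0.415],
    [0.05,-0.096,0.415],
    [0.05,-0.096,0.415],
    [0.05,-0.096,0.415],
    [0.05,-0.096,0.415]
  ],
  "dr": [
    [0,0,0.03],
    [0,0,0.03],
    [0,0,0.03],
    [0,0,0.03],
    [0,0,0.03],
    [0,0,0.03],
    [0,0,0.03],
    [0,0,0.03],
    [0,0,0.03],
    [0,0,0.03],
    [0,0,0.03],
    [0,0,0.03],
    [0,0,0.03],
    [0,0,0.03],
    [0,0,0.03],
    [0,0,0.03]
  ]
}}

```text
t: 4.3
tool_pos: [0.5033, 0.1535, 0.0432]
tcp_rot: [0.764, 0.645, 0.0, 0.0]
wrist_force: [-2.0, -1.0, 6.2]
gripper_width: 0.425
finger_force: 30.0
```

```bash
python3 - <<'E'
from h import *
print(go([.417,-.333,.2],-.17),go([.417,-.333,.015],-.17))
E
```

```text
([-0.9881, -0.008, -0.3136], [0.0002, -0.0, 0.0016]) ([-0.9881, -0.0081, 0.0564], [0.0002, -0.0, 0.0016])
```

Call:
{"fn": "arm_command", "kwargs": {
  "fingers": [0,0,0,0,0,0,0,0,0,0,0,0,0,0,0,0,0,0],
  "travel": [
    [0,0,-0.06],
    [0,0,-0.16],
    [0,0,-0.25],
    [0,0,-0.32],
    [0,0,-0.32],
    [-0.08,0,-0.32],
    [-0.16,0,-0.32],
    [-0.25,0,-0.32],
    [-0.34,0,-0.32],
    [-0.43,0,-0.32],
    [-0.52,0,-0.32],
    [-0.61,0,-0.32],
    [-0.7,0,-0.32],
    [-0.79,0,-0.32],
    [-0.88,0,-0.32],
    [-0.95,0,-0.32],
    [-0.99,-0.008,-0.32],
    [-0.99,-0.008,-0.32]
  ],
  "dr": [
    [0,0,0],
    [0,0,0],
    [0,0,0],
    [0,0,0],
    [0,0,0],
    [0,0,0],
    [0,0,0],
    [0,0,0],
    [0,0,0],
    [0,0,0],
    [0,0,0],
    [0,0,0],
    [0,0,0],
    [0,0,0],
    [0,0,0],
    [0,0,0],
    [0,0,0],
    [0,0,0]
  ]
}}

```text
t: 6.1
tool_pos: [0.415, -0.3364, 0.2017]
tcp_rot: [0.765, 0.644, -0.0, -0.001]
wrist_force: [0.1, 0.3, -1.8]
gripper_width: 0.426
finger_force: 30.0
```

```bash
python3 - <<'E'
from h import *
c=calibration("wrist");im,d=capture("wrist");cv2.imwrite("pics/w3.png",im[:,:,::-1]);np.savez("pics/w3",d=d,**c);s=sense();print(s["gripper_width"],s["finger_force"],s["tool_pos"],go([.417,-.333,.015],-.17))
E
```

```text
0.42176900541063195 29.999406337738037 [ 0.41590922 -0.33459797  0.20188456] ([0.0033, 0.0021, 0.3738], [-0.0009, -0.0004, 0.0003])
```

View pics/w3.png

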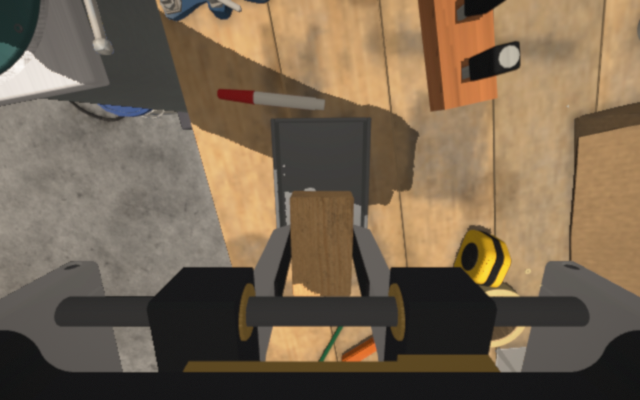

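The offcut is held at ~(322,243), centred over the tray, whose far edge is at (272–370,118).

Call:
{"fn": "arm_command", "kwargs": {
  "fingers": [0,0,0,0,0,0,0,0,0.62,0.62,0.62,0.62,0.62,0.62,0.62,0.62,0.62],
  "travel": [
    [0.003,0.002,0.06],
    [0.003,0.002,0.14],
    [0.003,0.002,0.22],
    [0.003,0.002,0.3],
    [0.003,0.002,0.34],
    [0.003,0.002,0.36],
    [0.003,0.002,0.37],
    [0.003,0.002,0.37],
    [0.003,0.002,0.37],
    [0.003,0.002,0.37],
    [0.003,0.002,0.37],
    [0.003,0.002,0.37],
    [0.003,0.002,0.34],
    [0.003,0.002,0.25],
    [0.003,0.002,0.15],
    [0.003,0.002,0.05],
    [0.003,0.002,0]
  ],
  "dr": [
    [0,0,0],
    [0,0,0],
    [0,0,0],
    [0,0,0],
    [0,0,0],
    [0,0,0],
    [0,0,0],
    [0,0,0],
    [0,0,0],
    [0,0,0],
    [0,0,0],
    [0,0,0],
    [0,0,0],
    [0,0,0],
    [0,0,0],
    [0,0,0],
    [0,0,0]
  ]
}}

```text
t: 7.85
tool_pos: [0.419, -0.333, 0.2084]
tcp_rot: [0.764, 0.646, 0.0, 0.003]
wrist_force: [0.4, -0.4, -0.9]
gripper_width: 0.619
finger_force: 0.0
```

```bash
python3 - <<'E'
from h import *
c=calibration("wrist");im,d=capture("wrist");P=cloud(c,d)
hsv=cv2.cvtColor(im,cv2.COLOR_RGB2HSV)
m=(cv2.inRange(hsv,(8,70,50),(27,255,255))>0)&(np.hypot(P[:,:,0]-.417,P[:,:,1]+.333)<.07)&(P[:,:,2]>.01)&(P[:,:,2]<.04)
print(m.sum(),np.median(P[m],0))
print(go([.5637,.0075,.2],.4),sense()["tool_pos"])
E
```

```text
1560 [ 0.41862161 -0.33253747  0.02227756]
([0.7207, 0.17, 0.0194], [0.0035, 0.0039, -0.361]) [ 0.41986368 -0.33363979  0.21066153]
```

```bash
python3 - <<'E'
from h import *
P=cloud(calibration("top"),np.load("pics/top0_d.npy"))
m=(P[:,:,2]>.1)&(P[:,:,2]<.6)&(P[:,:,0]>.5)&(P[:,:,0]<.9)&(P[:,:,1]>.18)&(P[:,:,1]<.7)
print(m.sum(),np.percentile(P[m],[1,5,50,99],axis=0).round(3))
c=dict(np.load("pics/w2.npz"));P=cloud(c,c["d"])
m=(P[:,:,2]>.1)&(P[:,:,2]<.6)&(P[:,:,0]>.66)&(P[:,:,1]>.18)
print(m.sum(),np.percentile(P[m],[1,5,50,99],axis=0).round(3))
E
```

```text
7074 [[0.713 0.245 0.11 ]
 [0.739 0.272 0.152]
 [0.8   0.341 0.389]
 [0.899 0.659 0.512]]
2304 [[0.742 0.273 0.1  ]
 [0.744 0.273 0.102]
 [0.785 0.274 0.123]
 [0.886 0.294 0.157]]
```

Call:
{"fn": "arm_command", "kwargs": {
  "fingers": [0.6,0.6,0.6,0.6,0.6,0.6,0.6,0.6,0.6,0.6,0.6,0.6],
  "travel": [
    [0.1,0.02,-0.02],
    [0.2,0.04,-0.02],
    [0.3,0.07,-0.02],
    [0.4,0.1,-0.02],
    [0.5,0.12,-0.02],
    [0.6,0.14,-0.02],
    [0.66,0.16,-0.02],
    [0.72,0.17,-0.02],
    [0.72,0.17,-0.02],
    [0.72,0.17,-0.02],
    [0.72,0.17,-0.02],
    [0.72,0.17,-0.02]
  ],
  "dr": [
    [0,0,-0.8],
    [0,0,-0.8],
    [0,0,-0.8],
    [0,0,-0.8],
    [0,0,-0.8],
    [0,0,-0.8],
    [0,0,-0.8],
    [0,0,-0.8],
    [0,0,-0.8],
    [0,0,-0.8],
    [0,0,-0.8],
    [0,0,-0.8]
  ]
}}

```text
t: 9.1
tool_pos: [0.5616, 0.0073, 0.2132]
tcp_rot: [0.24, 0.971, -0.0, 0.0]
wrist_force: [-0.6, 0.2, -0.5]
gripper_width: 0.601
finger_force: 0.0
```

```bash
python3 - <<'E'
from h import *
s=sense();print(s["joint_pos"].round(2),s["tool_pos"]);y=Ro.from_quat(s["tcp_rot"]).as_matrix()[:,1];print("phi",np.arctan2(y[1],y[0]))
E
```

```text
[ 0.53  0.39 -0.76  1.75  0.29  1.12  0.77] [0.56163296 0.0073214  0.21322901]
phi 1.0863552631535753
```

Call:
{"fn": "arm_command", "kwargs": {
  "fingers": [0.5,0.5,0.5,0.5,0.5,0.5,0.5,0.5,0.5,0.5,0.5,0.5],
  "travel": [
    [0,0,0],
    [0,0,0],
    [0,0,0],
    [0,0,0],
    [0,0,0],
    [0,0,0],
    [0,0,0],
    [0,0,0],
    [0,0,0],
    [0,0,0],
    [0,0,0],
    [0,0,0]
  ],
  "dr": [
    [0,0,-0.8],
    [0,0,-0.8],
    [0,0,-0.8],
    [0,0,-0.8],
    [0,0,-0.8],
    [0,0,-0.8],
    [0,0,-0.8],
    [0,0,-0.8],
    [0,0,-0.8],
    [0,0,-0.8],
    [0,0,-0.8],
    [0,0,-0.8]
  ]
}}

```text
t: 10.3
tool_pos: [0.5618, 0.0079, 0.213]
tcp_rot: [-0.377, 0.926, -0.0, -0.0]
wrist_force: [0.5, -0.6, 0.0]
gripper_width: 0.5
finger_force: 0.0
```

```bash
python3 - <<'E'
from h import *
s=sense();print(s["joint_pos"].round(2),s["tool_pos"]);y=Ro.from_quat(s["tcp_rot"]).as_matrix()[:,1];print("phi",np.arctan2(y[1],y[0]))
print(go([.5637,.0075,.078],2.35))
E
```

```text
[ 0.71  0.48 -1.03  1.74  0.44  1.17  1.9 ] [0.56176272 0.00793029 0.21302787]
phi 2.3434520083642028
([-0.0022, -0.0033, 0.2701], [-0.0001, -0.0001, -0.0042])
```

Call:
{"fn": "arm_command", "kwargs": {
  "fingers": [0.5,0.5,0.5,0.5,0.5,0.5,0.26,0.26,0.26,0.26],
  "travel": [
    [-0.002,-0.003,0.07],
    [-0.002,-0.003,0.14],
    [-0.002,-0.003,0.2],
    [-0.002,-0.003,0.24],
    [-0.002,-0.003,0.27],
    [-0.002,-0.003,0.27],
    [-0.002,-0.003,0.27],
    [-0.002,-0.003,0.27],
    [-0.002,-0.003,0.27],
    [-0.002,-0.003,0.27]
  ],
  "dr": [
    [0,0,0],
    [0,0,0],
    [0,0,0],
    [0,0,0],
    [0,0,0],
    [0,0,0],
    [0,0,0],
    [0,0,0],
    [0,0,0],
    [0,0,0]
  ]
}}

```text
t: 11.3
tool_pos: [0.5639, 0.0077, 0.0785]
tcp_rot: [-0.378, 0.926, -0.0, 0.0]
wrist_force: [-0.0, -0.1, 0.3]
gripper_width: 0.262
finger_force: 0.0
```

```bash
cat >> h.py <<'E'
def arc(C,r,a0,a1,n,z,phis):
    "rows along a circle about C; phis: closing-axis angle per row"
    s=sense();R=Ro.from_quat(s["tcp_rot"]);T=[];D=[]
    y=R.as_matrix()[:,1];p0=np.arctan2(y[1],y[0])
    for a,ph in zip(np.linspace(a0,a1,n),phis):
        p=np.array([C[0]+r*np.cos(a),C[1]+r*np.sin(a),z])
        T.append(np.round(R.inv().apply(p-s["tool_pos"])/.5,3).tolist())
        D.append([0,0,round(-((ph-p0+np.pi)%(2*np.pi)-np.pi)/(np.pi/2),3)])
    print(T);print(D)
E
python3 - <<'E'
from h import *
s=sense();print(s["gripper_width"],s["finger_force"],s["wrist_force"].round(1),s["tool_pos"])
a=np.linspace(-1.931-.12,-1.931-1.4,11)
arc([.6058,.1192],.12,a[0],a[-1],11,.078,[min(2.34,x+1.5*np.pi) for x in a])
E
```

```text
0.2623575585586639 0.0 [-0.  -0.1  0.3] [0.56385902 0.00771187 0.07853096]
[[0.012, 0.026, 0.001], [0.02, 0.056, 0.001], [0.024, 0.086, 0.001], [0.024, 0.117, 0.001], [0.019, 0.147, 0.001], [0.012, 0.177, 0.001], [-0.0, 0.206, 0.001], [-0.015, 0.232, 0.001], [-0.034, 0.257, 0.001], [-0.055, 0.279, 0.001], [-0.079, 0.298, 0.001]]
[[0, 0, np.float64(0.004)], [0, 0, np.float64(0.004)], [0, 0, np.float64(0.004)], [0, 0, np.float64(0.043)], [0, 0, np.float64(0.125)], [0, 0, np.float64(0.206)], [0, 0, np.float64(0.288)], [0, 0, np.float64(0.369)], [0, 0, np.float64(0.451)], [0, 0, np.float64(0.532)], [0, 0, np.float64(0.614)]]
```

Call:
{"fn": "arm_command", "kwargs": {
  "fingers": [0.26,0.26,0.26,0.26,0.26,0.26,0.26,0.26,0.26,0.26,0.26,0.26],
  "travel": [
    [0.012,0.026,0],
    [0.02,0.056,0],
    [0.024,0.086,0],
    [0.024,0.117,0],
    [0.019,0.147,0],
    [0.012,0.177,0],
    [0,0.206,0],
    [-0.015,0.232,0],
    [-0.034,0.257,0],
    [-0.055,0.279,0],
    [-0.079,0.298,0],
    [-0.079,0.298,0]
  ],
  "dr": [
    [0,0,0],
    [0,0,0],
    [0,0,0],
    [0,0,0.04],
    [0,0,0.125],
    [0,0,0.205],
    [0,0,0.29],
    [0,0,0.37],
    [0,0,0.45],
    [0,0,0.53],
    [0,0,0.614],
    [0,0,0.614]
  ]
}}

```text
t: 12.5
tool_pos: [0.4874, 0.1441, 0.0784]
tcp_rot: [0.094, 0.996, 0.0, 0.0]
wrist_force: [-0.7, 0.0, -0.7]
gripper_width: 0.26
finger_force: 0.0
```

```bash
python3 - <<'E'
from h import *
c=calibration("wrist");im,d=capture("wrist");cv2.imwrite("pics/w4.png",im[:,:,::-1]);P=cloud(c,d)
s=sense();print(s["gripper_width"],s["finger_force"],s["wrist_force"].round(1),s["tool_pos"],s["joint_pos"].round(2))
a=np.linspace(-1.931-1.4-.13,-4.79-.06,12)
arc([.6058,.1192],.12,a[0],a[-1],12,.078,a+1.5*np.pi)
Z,l=cv2.connectedComponents(((P[:,:,2]>.118)&(P[:,:,2]<.135)&(P[:,:,0]>.5)&(P[:,:,0]<.7)&(P[:,:,1]>.08)&(P[:,:,1]<.16)).astype(np.uint8))
for i in range(1,Z):
    q=P[l==i]
    if len(q)>20:print(len(q),np.median(q,0).round(4))
E
```

```text
0.2616863033371758 0.0 [-0.1 -0.2  0.4] [0.48726908 0.14285158 0.07819393] [ 0.25  0.48 -0.73  1.99  0.43  0.83  0.67]
[[-0.004, 0.029, 0.0], [-0.01, 0.059, 0.0], [-0.019, 0.088, 0.0], [-0.033, 0.115, 0.0], [-0.049, 0.14, 0.0], [-0.069, 0.163, 0.0], [-0.091, 0.184, 0.0], [-0.116, 0.201, 0.0], [-0.143, 0.216, 0.0], [-0.171, 0.226, 0.001], [-0.2, 0.233, 0.001], [-0.23, 0.237, 0.001]]
[[0, 0, np.float64(0.086)], [0, 0, np.float64(0.166)], [0, 0, np.float64(0.247)], [0, 0, np.float64(0.327)], [0, 0, np.float64(0.407)], [0, 0, np.float64(0.488)], [0, 0, np.float64(0.568)], [0, 0, np.float64(0.649)], [0, 0, np.float64(0.729)], [0, 0, np.float64(0.809)], [0, 0, np.float64(0.89)], [0, 0, np.float64(0.97)]]
```

View pics/w4.png

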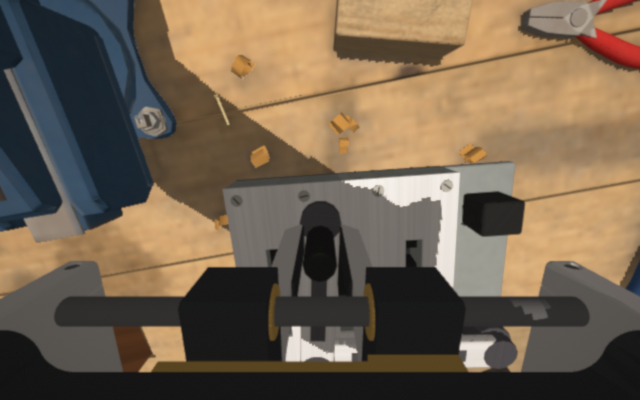

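The outer knob (320,252) is caged between the fingers, and the outer segment is now perpendicular to the inner one. Continuing the fold.

Call:
{"fn": "arm_command", "kwargs": {
  "fingers": [0.26,0.26,0.26,0.26,0.26,0.26,0.26,0.26,0.26,0.26,0.26,0.26,0.26],
  "travel": [
    [-0.004,0.029,0],
    [-0.01,0.059,0],
    [-0.019,0.088,0],
    [-0.033,0.115,0],
    [-0.049,0.14,0],
    [-0.069,0.163,0],
    [-0.091,0.184,0],
    [-0.116,0.201,0],
    [-0.143,0.216,0],
    [-0.171,0.226,0],
    [-0.2,0.233,0],
    [-0.23,0.237,0],
    [-0.23,0.237,0]
  ],
  "dr": [
    [0,0,0.086],
    [0,0,0.166],
    [0,0,0.247],
    [0,0,0.327],
    [0,0,0.407],
    [0,0,0.488],
    [0,0,0.568],
    [0,0,0.649],
    [0,0,0.729],
    [0,0,0.809],
    [0,0,0.89],
    [0,0,0.97],
    [0,0,0.97]
  ]
}}

```text
t: 13.85
tool_pos: [0.62, 0.2367, 0.0768]
tcp_rot: [0.755, 0.655, -0.003, -0.002]
wrist_force: [-19.8, 2.3, 6.9]
gripper_width: 0.264
finger_force: 9.4
```

```bash
python3 - <<'E'
from h import *
c=calibration("wrist");im,d=capture("wrist");cv2.imwrite("pics/w5.png",im[:,:,::-1]);P=cloud(c,d)
s=sense();print(s["gripper_width"],s["finger_force"],s["wrist_force"].round(1),s["tool_pos"],s["joint_pos"].round(2))
R=Ro.from_quat(s["tcp_rot"]);print(np.round(R.inv().apply([.025,0,0])/.5,3))
E
```

```text
0.2649584079217782 8.452699184417725 [-17.3   2.7   5.1] [0.61989079 0.23670521 0.07687014] [-0.18  0.65 -0.33  1.59  0.24  0.95 -0.73]
[ 0.007  0.05  -0.   ]
```

Call:
{"fn": "arm_command", "kwargs": {
  "fingers": [0.3,0.45,0.45,0.45,0.45,0.45,0.45,0.45,0.45],
  "travel": [
    [0,-0.01,0],
    [0,-0.01,0],
    [0,-0.01,0],
    [0,-0.01,-0.08],
    [0,-0.01,-0.16],
    [-0.1,-0.01,-0.24],
    [-0.2,-0.01,-0.32],
    [-0.2,-0.01,-0.34],
    [-0.2,-0.01,-0.34]
  ],
  "dr": [
    [0,0,0],
    [0,0,0],
    [0,0,0],
    [0,0,0],
    [0,0,0],
    [0,0,0],
    [0,0,0],
    [0,0,0],
    [0,0,0]
  ]
}}

```text
t: 14.8
tool_pos: [0.6056, 0.1345, 0.2521]
tcp_rot: [0.757, 0.654, 0.002, 0.002]
wrist_force: [0.7, -0.3, 0.1]
gripper_width: 0.447
finger_force: 0.0
```

```bash
cat >> h.py <<'E'
def knobs(c,d):
    P=cloud(c,d)
    m=(P[:,:,2]>.108)&(P[:,:,2]<.135)&(P[:,:,0]>.4)&(P[:,:,0]<.7)&(P[:,:,1]>-.02)&(P[:,:,1]<.33)
    Z,l=cv2.connectedComponents(m.astype(np.uint8))
    for i in range(1,Z):
        q=P[l==i]
        if len(q)>20:
            zt=np.percentile(q[:,2],90);t=q[q[:,2]>zt-.004];print(len(q),np.median(t,0).round(4))
E
python3 - <<'E'
from h import *
c=calibration("wrist");im,d=capture("wrist");cv2.imwrite("pics/w6.png",im[:,:,::-1]);np.savez("pics/w6",d=d,**c);knobs(c,d)
print(sense()["tool_pos"],sense()["wrist_force"])
E
```

```text
274 [0.6172 0.2362 0.1162]
257 [0.6139 0.1172 0.124 ]
[0.60473402 0.1364892  0.24993461] [-0.2372316   0.59944768 -0.50241932]
```

View pics/w6.png

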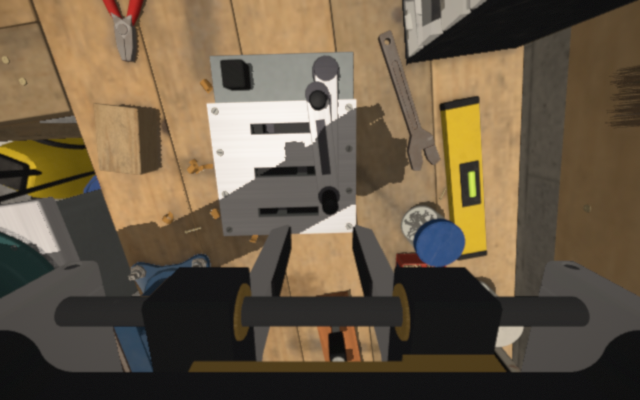

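The outer segment is folded: knobs at (318,97) and (329,200), an outer angle of about 3.05. All three slots are visible; the pins are out of frame or barely visible. Next is the swing.

```bash
python3 - <<'E'
from h import *
print(go([.6139,.1172,.086],-.119))
E
```

```text
([-0.0357, 0.0225, 0.3279], [0.0022, -0.0003, -0.016])
```

Call:
{"fn": "arm_command", "kwargs": {
  "fingers": [0.5,0.5,0.5,0.5,0.5,0.5,0.5,0.26,0.26,0.26],
  "travel": [
    [-0.036,0.022,0.06],
    [-0.036,0.022,0.14],
    [-0.036,0.022,0.22],
    [-0.036,0.022,0.28],
    [-0.036,0.022,0.31],
    [-0.036,0.022,0.328],
    [-0.036,0.022,0.328],
    [-0.036,0.022,0.328],
    [-0.036,0.022,0.328],
    [-0.036,0.022,0.328]
  ],
  "dr": [
    [0,0,-0.016],
    [0,0,-0.016],
    [0,0,-0.016],
    [0,0,-0.016],
    [0,0,-0.016],
    [0,0,-0.016],
    [0,0,-0.016],
    [0,0,-0.016],
    [0,0,-0.016],
    [0,0,-0.016]
  ]
}}

```text
t: 15.85
tool_pos: [0.6125, 0.1191, 0.085]
tcp_rot: [0.747, 0.664, 0.001, 0.0]
wrist_force: [-0.1, 0.3, 0.2]
gripper_width: 0.286
finger_force: 0.0
```

```bash
python3 - <<'E'
from h import *
s=sense();print(s["gripper_width"],s["finger_force"],s["wrist_force"].round(1),s["tool_pos"])
a=np.linspace(-1.69-.1,-1.69-1.60,15)
arc([.6327,.2744],.159,a[0],a[-1],15,.086,a+.5*np.pi)
E
```

```text
0.2864917741485032 0.0 [-0.1  0.3  0.2] [0.6125175  0.11905388 0.08497187]
[[-0.003, -0.029, -0.002], [0.002, -0.062, -0.002], [0.011, -0.095, -0.002], [0.023, -0.127, -0.002], [0.039, -0.157, -0.002], [0.058, -0.186, -0.002], [0.08, -0.212, -0.002], [0.104, -0.236, -0.002], [0.131, -0.257, -0.002], [0.16, -0.275, -0.002], [0.19, -0.289, -0.002], [0.222, -0.301, -0.002], [0.255, -0.309, -0.002], [0.289, -0.313, -0.002], [0.323, -0.314, -0.002]]
[[0, 0, np.float64(0.065)], [0, 0, np.float64(0.133)], [0, 0, np.float64(0.201)], [0, 0, np.float64(0.27)], [0, 0, np.float64(0.338)], [0, 0, np.float64(0.406)], [0, 0, np.float64(0.474)], [0, 0, np.float64(0.542)], [0, 0, np.float64(0.611)], [0, 0, np.float64(0.679)], [0, 0, np.float64(0.747)], [0, 0, np.float64(0.815)], [0, 0, np.float64(0.883)], [0, 0, np.float64(0.952)], [0, 0, np.float64(1.02)]]
```

Call:
{"fn": "arm_command", "kwargs": {
  "fingers": [0.26,0.26,0.26,0.26,0.26,0.26,0.26,0.26,0.26,0.26,0.26,0.26,0.26,0.26,0.26,0.26],
  "travel": [
    [-0.003,-0.029,-0.002],
    [0.002,-0.062,-0.002],
    [0.011,-0.095,-0.002],
    [0.023,-0.127,-0.002],
    [0.039,-0.157,-0.002],
    [0.058,-0.186,-0.002],
    [0.08,-0.212,-0.002],
    [0.104,-0.236,-0.002],
    [0.131,-0.257,-0.002],
    [0.16,-0.275,-0.002],
    [0.19,-0.289,-0.002],
    [0.222,-0.301,-0.002],
    [0.255,-0.309,-0.002],
    [0.289,-0.313,-0.002],
    [0.323,-0.314,-0.002],
    [0.323,-0.314,-0.002]
  ],
  "dr": [
    [0,0,0.065],
    [0,0,0.133],
    [0,0,0.201],
    [0,0,0.27],
    [0,0,0.338],
    [0,0,0.406],
    [0,0,0.474],
    [0,0,0.542],
    [0,0,0.611],
    [0,0,0.679],
    [0,0,0.747],
    [0,0,0.815],
    [0,0,0.883],
    [0,0,0.952],
    [0,0,1],
    [0,0,1]
  ]
}}

```text
t: 17.45
tool_pos: [0.4747, 0.2966, 0.0851]
tcp_rot: [0.998, -0.06, -0.0, 0.002]
wrist_force: [-4.9, -11.6, 7.3]
gripper_width: 0.268
finger_force: 5.8
```

```bash
python3 - <<'E'
from h import *
s=sense();print(s["gripper_width"],s["finger_force"],s["wrist_force"].round(1),s["tool_pos"],s["joint_pos"].round(2))
E
```

```text
0.26769007452862364 5.849480777978897 [ -4.9 -11.6   7.3] [0.47474336 0.29661549 0.0851453 ] [-0.59  0.45 -0.03  1.88  0.02  0.82 -2.32]
```

Call:
{"fn": "arm_command", "kwargs": {
  "fingers": [0.26,0.26,0.26,0.26,0.5,0.5,0.5,0.5,0.5,0.5,0.5,0.5],
  "travel": [
    [0,-0.006,0],
    [0,-0.01,0],
    [0,-0.01,0],
    [0,0.008,0],
    [0,0.008,0],
    [0,0.008,0],
    [0,0.008,-0.06],
    [0,0.008,-0.14],
    [0,0.008,-0.24],
    [0,0.1,-0.34],
    [0,0.2,-0.38],
    [0,0.2,-0.38]
  ],
  "dr": [
    [0,0,0],
    [0,0,0],
    [0,0,0],
    [0,0,0],
    [0,0,0],
    [0,0,0],
    [0,0,0],
    [0,0,0],
    [0,0,0],
    [0,0,0],
    [0,0,0],
    [0,0,0]
  ]
}}

```text
t: 18.65
tool_pos: [0.4639, 0.1962, 0.2779]
tcp_rot: [0.998, -0.059, 0.002, -0.001]
wrist_force: [1.3, 0.8, -0.7]
gripper_width: 0.498
finger_force: 0.0
```

```bash
python3 - <<'E'
from h import *
c=calibration("wrist");im,d=capture("wrist");cv2.imwrite("pics/w7.png",im[:,:,::-1]);np.savez("pics/w7",d=d,**c);knobs(c,d)
# two half-way targets back to phi=-.119 over the base
print(sense()["tool_pos"]); print(go([.56,.10,.20],-.119))
E
```

```text
262 [0.5933 0.2903 0.1162]
239 [0.4743 0.2934 0.1242]
91 [ 0.4102 -0.0172  0.1174]
[0.46424362 0.19476972 0.27848586]
([0.2123, 0.1654, 0.1575], [-0.003, -0.001, 0.9989])
```

Call:
{"fn": "arm_command", "kwargs": {
  "fingers": [0.5,0.5,0.5,0.5,0.5,0.5,0.5,0.5,0.5,0.5,0.5,0.5,0.5,0.5],
  "travel": [
    [0.1,0.08,0],
    [0.2,0.165,0],
    [0.21,0.165,0.04],
    [0.21,0.165,0.08],
    [0.21,0.165,0.12],
    [0.21,0.165,0.16],
    [0.21,0.165,0.16],
    [0.21,0.165,0.16],
    [0.21,0.165,0.16],
    [0.21,0.165,0.16],
    [0.21,0.165,0.16],
    [0.21,0.165,0.16],
    [0.21,0.165,0.16],
    [0.21,0.165,0.16]
  ],
  "dr": [
    [0,0,-1],
    [0,0,-1],
    [0,0,-1],
    [0,0,-1],
    [0,0,-1],
    [0,0,-1],
    [0,0,-1],
    [0,0,-1],
    [0,0,-1],
    [0,0,-1],
    [0,0,-1],
    [0,0,-1],
    [0,0,-1],
    [0,0,-1]
  ]
}}

```text
t: 20.1
tool_pos: [0.5579, 0.1045, 0.1949]
tcp_rot: [0.748, 0.663, 0.0, -0.0]
wrist_force: [0.6, -0.2, -0.5]
gripper_width: 0.498
finger_force: 0.0
```

```bash
python3 - <<'E'
from h import *
c=calibration("wrist");im,d=capture("wrist");cv2.imwrite("pics/w8.png",im[:,:,::-1]);np.savez("pics/w8",d=d,**c)
print(sense()["tool_pos"],sense()["joint_pos"].round(2))
E
```

```text
[0.5579264  0.10445183 0.19494909] [-0.14  0.33 -0.13  1.77  0.05  1.05 -0.4 ]
```

View pics/w8.png

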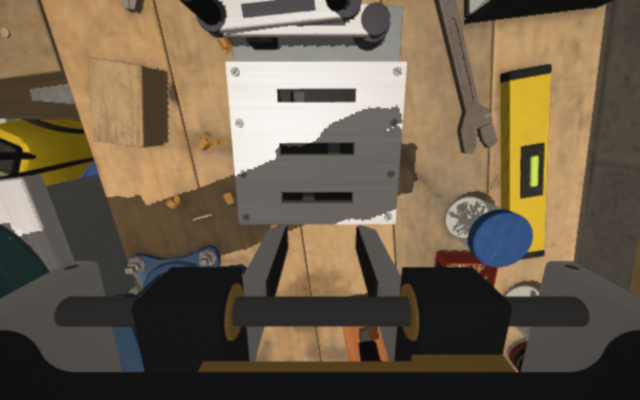

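The folded pair is home on the rest (top, ~(290,15)). The three slots are at (316,95), (316,149) and (317,197).

```bash
python3 - <<'E'
from h import *
c=dict(np.load("pics/w8.npz"));d=c["d"];im=cv2.imread("pics/w8.png");P=cloud(c,d)
g=cv2.cvtColor(im,cv2.COLOR_BGR2GRAY)
cs=[]
for y0,y1,x0,x1 in[(85,106,270,362),(139,158,272,362),(188,206,274,360)]:
    sub=g[y0:y1,x0:x1];th,m=cv2.threshold(sub,0,255,cv2.THRESH_BINARY_INV+cv2.THRESH_OTSU)
    m=cv2.morphologyEx(m,cv2.MORPH_CLOSE,np.ones((9,9)))
    ct=max(cv2.findContours(m,0,1)[0],key=cv2.contourArea).reshape(-1,2)
    q=np.array([ray(c,(x+x0,y+y0),.04)[:2] for x,y in ct],np.float32)*1000
    r=cv2.minAreaRect(q);print(th,np.round(r[0],1),np.round(r[1],1),round(r[2],1));cs.append(r[0])
    row=(y0+y1)//2
    print("z",[int(1000*v) for v in P[row,x0:x1:3,2]]);print("g",[int(v) for v in g[row,x0:x1:3]])
cs=np.array(cs);v=cs[0]-cs[2];print(np.diff(cs,axis=0),np.arctan2(v[1],v[0])-np.pi/2,cs.mean(0))
E
```

```text
143.0 [564.8 212.8] [21.3 88.6] 83.1
z [38, 37, 37, 25, 26, 25, 26, 14, 3, 3, 3, 4, 24, 24, 26, 24, 26, 25, 24, 25, 25, 25, 24, 24, 25, 25, 24, 25, 25, 39, 39]
g [240, 241, 223, 41, 62, 62, 62, 28, 83, 90, 90, 84, 62, 61, 61, 61, 60, 59, 59, 58, 59, 57, 57, 56, 55, 56, 55, 53, 69, 230, 234]
146.0 [558. 154.] [ 21.1 106.6] 83.1
z [39, 39, 40, 25, 25, 26, 25, 24, 24, 25, 25, 25, 25, 25, 26, 25, 24, 25, 25, 2, 3, 4, 4, 26, 26, 24, 24, 26, 38, 39]
g [244, 239, 111, 27, 15, 16, 17, 17, 18, 18, 16, 16, 17, 17, 18, 16, 18, 17, 18, 35, 36, 36, 35, 16, 17, 18, 18, 50, 103, 103]
63.0 [551.   94.9] [21.8 87.5] 83.1
z [39, 38, 39, 24, 24, 26, 26, 26, 24, 25, 8, 8, 7, 8, 24, 27, 25, 24, 25, 25, 25, 24, 26, 24, 24, 25, 30, 39, 38]
g [99, 100, 92, 25, 15, 15, 14, 13, 15, 18, 56, 57, 57, 51, 15, 14, 15, 16, 14, 15, 16, 15, 17, 15, 14, 14, 66, 101, 101]
[[ -6.8659668  -58.80134583]
 [ -6.94018555 -59.09299469]] -0.1165751868855629 [557.94584147 153.89504751]
```

```bash
cat >> h.py <<'E'
def cross(v,th):
    i=np.where((v[:-1]-th)*(v[1:]-th)<0)[0];return [k+(th-v[k])/(v[k+1]-v[k]) for k in i]
E
python3 - <<'E'
from h import *
c=dict(np.load("pics/w8.npz"));d=c["d"];im=cv2.imread("pics/w8.png")
g=cv2.cvtColor(im,cv2.COLOR_BGR2GRAY).astype(float)
B=np.array([.558,.153]);ya=-.1175;Rb=np.array([[np.cos(ya),np.sin(ya)],[-np.sin(ya),np.cos(ya)]])
b=lambda px,z:Rb@(ray(c,px,z)[:2]-B)*1000
for (y0,y1,x0,x1,xs) in[(82,109,266,366,(310,350)),(136,161,268,366,(290,310)),(185,209,270,364,(325,345))]:
    E=[]
    for x in range(*xs):
        v=g[y0:y1,x];th=(min(v)+min(v[0],v[-1]))/2;k=cross(v,th)
        if len(k)>=2:E.append([b((x,y0+k[0]),.04)[1],b((x,y0+k[-1]),.04)[1]])
    E=np.median(E,0);row=(y0+y1)//2
    v=g[row-2:row+3,x0:x1].mean(0);th=(v.min()+min(v[0],v[-1]))/2;k=cross(v,th)
    ends=[b((x0+k[0],row),.04)[0],b((x0+k[-1],row),.04)[0]]
    # socket: depth step
    P=cloud(c,d)[row-2:row+3,x0:x1,2].mean(0);s=np.where(P<.016)[0]
    print("slot y",E.round(1),E.mean().round(2),"x ends",np.round(ends,1),np.mean(ends).round(2),"socket x",b((x0+s[0]-.5,row),.026)[0].round(1),b((x0+s[-1]+.5,row),.026)[0].round(1))
E
```

```text
slot y [67.4 53.1] 60.24 x ends [-44.4  43.9] -0.22 socket x -28.2 -15.2
slot y [ 4.9 -5.6] -0.35 x ends [-43.7  43.6] -0.04 socket x 13.3 29.4
slot y [-52.4 -64.2] -58.32 x ends [-43.9  43.4] -0.27 socket x -18.9 -4.7
```

```bash
python3 - <<'E'
from h import *
print(go([.596,-.22,.25],.045))
E
```

```text
([-0.6352, 0.1528, -0.1102], [0.0, -0.0001, -0.1046])
```

Call:
{"fn": "arm_command", "kwargs": {
  "fingers": [0.6,0.6,0.6,0.6,0.6,0.6,0.6,0.6,0.6,0.6,0.6],
  "travel": [
    [0,0,-0.08],
    [-0.06,0.02,-0.11],
    [-0.15,0.04,-0.11],
    [-0.24,0.06,-0.11],
    [-0.33,0.08,-0.11],
    [-0.42,0.1,-0.11],
    [-0.51,0.12,-0.11],
    [-0.59,0.14,-0.11],
    [-0.635,0.153,-0.11],
    [-0.635,0.153,-0.11],
    [-0.635,0.153,-0.11]
  ],
  "dr": [
    [0,0,0],
    [0,0,-0.1],
    [0,0,-0.105],
    [0,0,-0.105],
    [0,0,-0.105],
    [0,0,-0.105],
    [0,0,-0.105],
    [0,0,-0.105],
    [0,0,-0.105],
    [0,0,-0.105],
    [0,0,-0.105]
  ]
}}

```text
t: 21.25
tool_pos: [0.5968, -0.2198, 0.2497]
tcp_rot: [0.691, 0.723, 0.0, -0.0]
wrist_force: [0.2, 0.2, 0.7]
gripper_width: 0.601
finger_force: 0.0
```

```bash
python3 - <<'E'
from h import *
c=calibration("wrist");im,d=capture("wrist");cv2.imwrite("pics/w9.png",im[:,:,::-1]);np.savez("pics/w9",d=d,**c)
P=cloud(c,d)
m=(P[:,:,2]>.105)&(P[:,:,2]<.13)&(abs(P[:,:,0]-.596)<.08)&(abs(P[:,:,1]+.173)<.12)
Z,l=cv2.connectedComponents(m.astype(np.uint8))
for i in range(1,Z):
    q=P[l==i]
    if len(q)>20:print(len(q),np.median(q,0).round(4),q.min(0).round(3),q.max(0).round(3))
print(sense()["tool_pos"])
E
```

```text
523 [ 0.5936 -0.1136  0.1127] [ 0.582 -0.125  0.106] [ 0.606 -0.101  0.116]
446 [ 0.5963 -0.1724  0.113 ] [ 0.584 -0.185  0.105] [ 0.609 -0.161  0.117]
393 [ 0.5987 -0.2315  0.1126] [ 0.587 -0.244  0.106] [ 0.61  -0.221  0.116]
[ 0.59690393 -0.21897011  0.24980897]
```

View pics/w9.png

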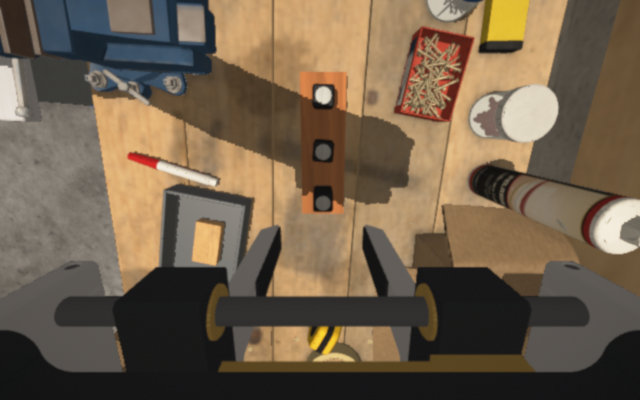

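The rack view shows pin tops at (323,96), (322,151) and (322,201), and the offcut still in the tray at (208,243).

```bash
python3 - <<'E'
from h import *
print(go([.5936,-.1136,.0715],.043))
E
```

```text
([0.2106, 0.0035, 0.3567], [-0.0001, -0.0004, 0.0031])
```

Call:
{"fn": "arm_command", "kwargs": {
  "fingers": [0.6,0.6,0.6,0.6,0.6,0.6,0.6,0.6,0.6,0.6,0.6,0,0,0,0,0,0],
  "travel": [
    [0.08,0,0],
    [0.16,0,0],
    [0.211,0.003,0.02],
    [0.211,0.003,0.08],
    [0.211,0.003,0.16],
    [0.211,0.003,0.24],
    [0.211,0.003,0.3],
    [0.211,0.003,0.33],
    [0.211,0.003,0.357],
    [0.211,0.003,0.357],
    [0.211,0.003,0.357],
    [0.211,0.003,0.357],
    [0.211,0.003,0.357],
    [0.211,0.003,0.357],
    [0.211,0.003,0.357],
    [0.211,0.003,0.357],
    [0.211,0.003,0.357]
  ],
  "dr": [
    [0,0,0],
    [0,0,0],
    [0,0,0],
    [0,0,0],
    [0,0,0],
    [0,0,0],
    [0,0,0],
    [0,0,0],
    [0,0,0],
    [0,0,0],
    [0,0,0],
    [0,0,0],
    [0,0,0],
    [0,0,0],
    [0,0,0],
    [0,0,0],
    [0,0,0]
  ]
}}

```text
t: 23.0
tool_pos: [0.5933, -0.1147, 0.0716]
tcp_rot: [0.69, 0.724, 0.0, 0.0]
wrist_force: [-1.3, -0.6, 3.8]
gripper_width: 0.253
finger_force: 29.9
```

```bash
cat >> h.py <<'E'
B=np.array([.558,.153]);YA=-.1175
def bw(x,y,z):
    "base mm -> world m"
    return [B[0]+(x*np.cos(YA)-y*np.sin(YA))/1e3,B[1]+(x*np.sin(YA)+y*np.cos(YA))/1e3,z]
def wb(p):
    v=(np.asarray(p)[:2]-B)*1e3;return np.round([v[0]*np.cos(YA)+v[1]*np.sin(YA),-v[0]*np.sin(YA)+v[1]*np.cos(YA)],1)
E
python3 - <<'E'
from h import *
s=sense();print(s["gripper_width"],s["finger_force"],s["tool_pos"],s["wrist_force"].round(1))
print(go([.5936,-.1136,.22],.043),go(bw(-2,60,.22),YA))
E
```

```text
0.253206048519942 29.85633820295334 [ 0.59332822 -0.11470119  0.07161311] [-1.3 -0.6  3.8]
([0.0022, 0.0007, -0.2968], [0.0001, 0.0, 0.003]) ([0.6572, -0.0291, -0.2968], [0.0001, 0.0, 0.1052])
```

Call:
{"fn": "arm_command", "kwargs": {
  "fingers": [0,0,0,0,0,0,0,0,0,0,0,0,0,0,0,0],
  "travel": [
    [0,0,-0.04],
    [0,0,-0.1],
    [0,0,-0.18],
    [0,0,-0.26],
    [0,0,-0.28],
    [0.07,0,-0.28],
    [0.15,0,-0.28],
    [0.23,-0.01,-0.28],
    [0.31,-0.01,-0.28],
    [0.39,-0.02,-0.28],
    [0.47,-0.02,-0.28],
    [0.55,-0.025,-0.28],
    [0.62,-0.029,-0.28],
    [0.655,-0.029,-0.28],
    [0.655,-0.029,-0.28],
    [0.655,-0.029,-0.28]
  ],
  "dr": [
    [0,0,0],
    [0,0,0],
    [0,0,0],
    [0,0,0],
    [0,0,0],
    [0,0,0.02],
    [0,0,0.05],
    [0,0,0.08],
    [0,0,0.1],
    [0,0,0.105],
    [0,0,0.105],
    [0,0,0.105],
    [0,0,0.105],
    [0,0,0.105],
    [0,0,0.105],
    [0,0,0.105]
  ]
}}

```text
t: 24.6
tool_pos: [0.5629, 0.2114, 0.2108]
tcp_rot: [0.747, 0.665, -0.001, -0.0]
wrist_force: [0.3, -0.7, -1.1]
gripper_width: 0.253
finger_force: 29.9
```

```bash
python3 - <<'E'
from h import *
c=calibration("wrist");im,d=capture("wrist");cv2.imwrite("pics/w10.png",im[:,:,::-1]);np.savez("pics/w10",d=d,**c)
s=sense();print(s["gripper_width"],s["finger_force"],s["tool_pos"],wb(s["tool_pos"]),go(bw(-2,58.9,.11),YA))
E
```

```text
0.25233570443286335 29.85405832529068 [0.5631303  0.21069531 0.21095589] [-1.7 57.9] ([0.0021, -0.0005, 0.2019], [-0.0004, 0.0005, -0.0004])
```

View pics/w10.png

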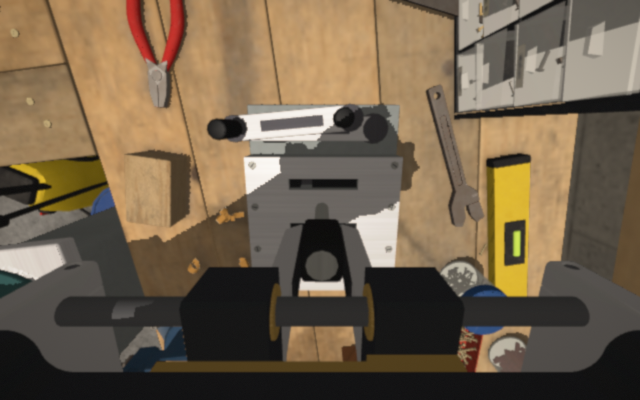

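The pin hangs straight, with its handle at (323,265) and tip at ~(322,207). The target slot is at (323,184). I'll lower it to just above the slot and check.

Call:
{"fn": "arm_command", "kwargs": {
  "fingers": [0,0,0,0,0,0],
  "travel": [
    [0.002,0,0.06],
    [0.002,0,0.12],
    [0.002,0,0.16],
    [0.002,0,0.18],
    [0.002,0,0.18],
    [0.002,0,0.18]
  ],
  "dr": [
    [0,0,0],
    [0,0,0],
    [0,0,0],
    [0,0,0],
    [0,0,0],
    [0,0,0]
  ]
}}

```text
t: 25.25
tool_pos: [0.5638, 0.2125, 0.1223]
tcp_rot: [0.748, 0.664, 0.0, 0.0]
wrist_force: [0.6, 0.1, -0.7]
gripper_width: 0.253
finger_force: 29.9
```

```bash
cat >> h.py <<'E'
def look(name,crop=None,f=3):
    c=calibration("wrist");im,d=capture("wrist");cv2.imwrite(f"pics/{name}.png",im[:,:,::-1]);np.savez(f"pics/{name}",d=d,**c)
    if crop:
        x0,x1,y0,y1=crop;cv2.imwrite(f"pics/{name}c.png",cv2.resize(im[y0:y1,x0:x1,::-1],None,fx=f,fy=f,interpolation=cv2.INTER_CUBIC))
    return c,im,d
E
python3 - <<'E'
from h import *
c,im,d=look("w11",(240,400,120,300),3)
s=sense();print(s["tool_pos"],wb(s["tool_pos"]));p=s["tool_pos"]
tip=p+[0,0,-.0662]
print("exp tip px",proj(c,tip),"slot centre px",proj(c,bw(-2,60,.04)),"slot edges",proj(c,bw(-2,67.5,.04)),proj(c,bw(-2,52.5,.04)))
E
```

```text
[0.56389587 0.21272146 0.12262301] [-1.1 60. ]
exp tip px [321.42891924 209.51254585] slot centre px [320.5518635  204.58325196] slot edges [320.54222587 197.18114208] [320.56136422 211.88021748]
```

View pics/w11c.png

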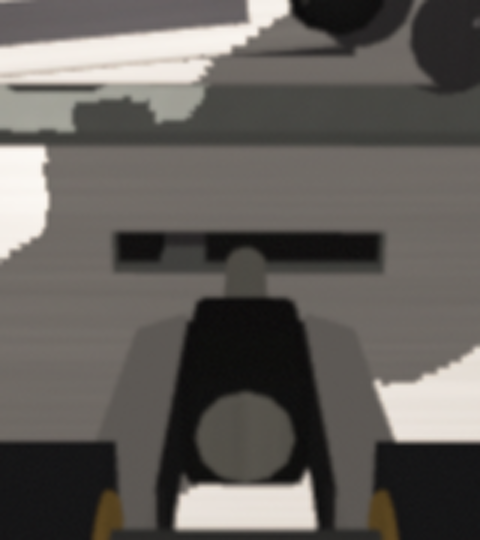

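The tip (crop 246,247) sits over the slot (crop rows 232–272), and the socket shows at crop x 162–205. Next: a 1 mm correction, then down to the slot bottom.

Call:
{"fn": "arm_command", "kwargs": {
  "fingers": [0,0,0,0,0,0,0],
  "travel": [
    [-0.002,0,0],
    [-0.002,0,0.015],
    [-0.002,0,0.03],
    [-0.002,0,0.045],
    [-0.002,0,0.055],
    [-0.002,0,0.062],
    [-0.002,0,0.064]
  ],
  "dr": [
    [0,0,0],
    [0,0,0],
    [0,0,0],
    [0,0,0],
    [0,0,0],
    [0,0,0],
    [0,0,0]
  ]
}}

```text
t: 26.0
tool_pos: [0.5637, 0.2129, 0.0915]
tcp_rot: [0.747, 0.665, 0.001, -0.0]
wrist_force: [-12.6, -2.2, 45.4]
gripper_width: 0.257
finger_force: 30.1
```

```bash
python3 - <<'E'
from h import *
s=sense();print(s["tool_pos"],wb(s["tool_pos"]),s["wrist_force"].round(1),s["moment"].round(2),s["gripper_width"])
E
```

```text
[0.56373194 0.21292274 0.09154931] [-1.3 60.2] [-12.6  -2.2  45.4] [-0.67  3.82  0.02] 0.25721028438589016
```

Call:
{"fn": "arm_command", "kwargs": {
  "fingers": [0,0,0,0,0,0,0,0,0],
  "travel": [
    [0,0,-0.002],
    [0,-0.006,-0.002],
    [0,-0.012,-0.002],
    [0,-0.018,-0.002],
    [0,-0.024,-0.002],
    [0,-0.03,-0.002],
    [0,-0.036,-0.002],
    [0,-0.04,-0.002],
    [0,-0.04,-0.002]
  ],
  "dr": [
    [0,0,0],
    [0,0,0],
    [0,0,0],
    [0,0,0],
    [0,0,0],
    [0,0,0],
    [0,0,0],
    [0,0,0],
    [0,0,0]
  ]
}}

```text
t: 26.9
tool_pos: [0.5428, 0.2142, 0.0902]
tcp_rot: [0.747, 0.665, -0.0, -0.0]
wrist_force: [-0.1, -0.1, -1.3]
gripper_width: 0.255
finger_force: 30.0
```

```bash
python3 - <<'E'
from h import *
s=sense();print(s["tool_pos"],wb(s["tool_pos"]),s["wrist_force"].round(1),s["moment"].round(2),s["gripper_width"])
E
```

```text
[0.54284209 0.2142016  0.09020639] [-22.2  59. ] [-0.1 -0.1 -1.3] [-0.06 -0.08 -0.03] 0.25476980457376164
```

Call:
{"fn": "arm_command", "kwargs": {
  "fingers": [0,0,0,0,0,0],
  "travel": [
    [0,0,0.004],
    [0,0,0.012],
    [0,0,0.02],
    [0,0,0.028],
    [0,0,0.036],
    [0,0,0.036]
  ],
  "dr": [
    [0,0,0],
    [0,0,0],
    [0,0,0],
    [0,0,0],
    [0,0,0],
    [0,0,0]
  ]
}}

```text
t: 27.5
tool_pos: [0.5429, 0.214, 0.0717]
tcp_rot: [0.747, 0.664, -0.0, -0.0]
wrist_force: [0.5, -0.7, -0.8]
gripper_width: 0.251
finger_force: 30.0
```

```bash
python3 - <<'E'
from h import *
s=sense();print(s["tool_pos"],wb(s["tool_pos"]),s["wrist_force"].round(1),s["moment"].round(2),s["gripper_width"])
E
```

```text
[0.54288702 0.21398714 0.07174018] [-22.2  58.8] [ 0.5 -0.7 -0.8] [-0.03 -0.1   0.  ] 0.25093848150544534
```

Call:
{"fn": "arm_command", "kwargs": {
  "fingers": [0,0.5,0.5,0.5,0.5,0.5,0.5,0.5,0.5],
  "travel": [
    [0,0,0.003],
    [0,0,0.003],
    [0,0,0.003],
    [0,0,0.003],
    [0,0,-0.04],
    [0,0,-0.1],
    [0,0,-0.2],
    [0,0,-0.28],
    [0,0,-0.28]
  ],
  "dr": [
    [0,0,0],
    [0,0,0],
    [0,0,0],
    [0,0,0],
    [0,0,0],
    [0,0,0],
    [0,0,0],
    [0,0,0],
    [0,0,0]
  ]
}}

```text
t: 28.4
tool_pos: [0.5454, 0.2152, 0.2182]
tcp_rot: [0.747, 0.664, 0.004, 0.001]
wrist_force: [0.7, -0.5, -1.1]
gripper_width: 0.5
finger_force: 0.0
```

```bash
cat >> h.py <<'E'
def tops(c,d,z0=.1,z1=.135,name=""):
    P=cloud(c,d);m=(P[:,:,2]>z0)&(P[:,:,2]<z1)&(P[:,:,0]>.45)&(P[:,:,0]<.68)&(P[:,:,1]>-.3)&(P[:,:,1]<.26)
    Z,l=cv2.connectedComponents(m.astype(np.uint8))
    for i in range(1,Z):
        q=P[l==i]
        if len(q)>60:
            t=q[q[:,2]>np.percentile(q[:,2],90)-.005];print(len(q),np.median(t,0).round(4),"base",wb(np.median(t,0)))
E
python3 - <<'E'
from h import *
c,im,d=look("w12");tops(c,d);s=sense();print(s["tool_pos"],go([.5963,-.1724,.22],.043),go([.5963,-.1724,.0715],.043))
E
```

```text
507 [0.5439 0.2147 0.1119] base [-21.2  59.6]
[0.5444102  0.21464996 0.21533336] ([-0.7566, 0.1936, -0.0103], [0.0029, -0.0013, -0.102]) ([-0.7573, 0.1924, 0.2867], [0.0029, -0.0013, -0.102])
```

Pin 1 is fully seated (top at z ≈ 0.112, the same reading bias as in the rack). Fetching the middle pin.

Call:
{"fn": "arm_command", "kwargs": {
  "fingers": [0.6,0.6,0.6,0.6,0.6,0.6,0.6,0.6,0.6,0.6,0.6,0.6,0.6,0.6,0.6,0.6,0.6,0.6,0.6,0.6],
  "travel": [
    [-0.07,0.02,0],
    [-0.15,0.04,0],
    [-0.23,0.06,0],
    [-0.31,0.08,0],
    [-0.39,0.1,0],
    [-0.47,0.12,0],
    [-0.55,0.14,0],
    [-0.63,0.16,0],
    [-0.7,0.18,0],
    [-0.757,0.193,0],
    [-0.757,0.193,0],
    [-0.757,0.193,0.02],
    [-0.757,0.193,0.08],
    [-0.757,0.193,0.15],
    [-0.757,0.193,0.22],
    [-0.757,0.193,0.26],
    [-0.757,0.193,0.286],
    [-0.757,0.193,0.286],
    [-0.757,0.193,0.286],
    [-0.757,0.193,0.286]
  ],
  "dr": [
    [0,0,-0.02],
    [0,0,-0.04],
    [0,0,-0.06],
    [0,0,-0.08],
    [0,0,-0.1],
    [0,0,-0.102],
    [0,0,-0.102],
    [0,0,-0.102],
    [0,0,-0.102],
    [0,0,-0.102],
    [0,0,-0.102],
    [0,0,-0.102],
    [0,0,-0.102],
    [0,0,-0.102],
    [0,0,-0.102],
    [0,0,-0.102],
    [0,0,-0.102],
    [0,0,-0.102],
    [0,0,-0.102],
    [0,0,-0.102]
  ]
}}

```text
t: 30.45
tool_pos: [0.5955, -0.173, 0.0706]
tcp_rot: [0.692, 0.722, 0.0, 0.001]
wrist_force: [0.1, -0.8, 1.1]
gripper_width: 0.601
finger_force: 0.0
```

```bash
python3 - <<'E'
from h import *
s=sense();print(s["tool_pos"],s["wrist_force"].round(1),go([.5963,-.1724,.0715],.043))
E
```

```text
[ 0.59550568 -0.17295658  0.07060888] [ 0.1 -0.8  1.1] ([0.001, 0.0016, -0.0018], [0.001, 0.0002, 0.0002])
```

Call:
{"fn": "arm_command", "kwargs": {
  "fingers": [0.6,0,0,0,0,0,0,0,0,0,0],
  "travel": [
    [0.001,0.0016,-0.0018],
    [0.001,0.0016,-0.0018],
    [0.001,0.0016,-0.0018],
    [0.001,0.0016,-0.0018],
    [0.001,0.0016,-0.0018],
    [0.001,0.0016,-0.0018],
    [0,0,-0.04],
    [0,0,-0.1],
    [0,0,-0.18],
    [0,0,-0.26],
    [0,0,-0.28]
  ],
  "dr": [
    [0,0,0],
    [0,0,0],
    [0,0,0],
    [0,0,0],
    [0,0,0],
    [0,0,0],
    [0,0,0],
    [0,0,0],
    [0,0,0],
    [0,0,0],
    [0,0,0]
  ]
}}

```text
t: 31.55
tool_pos: [0.5963, -0.1735, 0.2138]
tcp_rot: [0.692, 0.722, 0.001, 0.002]
wrist_force: [0.3, -1.0, -0.3]
gripper_width: 0.255
finger_force: 30.0
```

```bash
python3 - <<'E'
from h import *
s=sense();print(s["tool_pos"],s["gripper_width"],s["finger_force"],go(bw(0,0,.2108),YA),go(bw(0,0,.12),YA))
E
```

```text
[ 0.59634538 -0.17345535  0.21381726] 0.25479541741369266 29.973988831043243 ([0.6556, -0.0486, 0.0048], [0.0034, 0.0007, 0.1022]) ([0.6559, -0.0495, 0.1864], [0.0034, 0.0007, 0.1022])
```

Call:
{"fn": "arm_command", "kwargs": {
  "fingers": [0,0,0,0,0,0,0,0,0,0,0,0,0,0,0,0],
  "travel": [
    [0.07,-0.005,0],
    [0.15,-0.01,0],
    [0.23,-0.015,0],
    [0.31,-0.02,0],
    [0.39,-0.03,0],
    [0.47,-0.035,0],
    [0.55,-0.04,0],
    [0.62,-0.046,0],
    [0.656,-0.049,0],
    [0.656,-0.049,0.03],
    [0.656,-0.049,0.1],
    [0.656,-0.049,0.15],
    [0.656,-0.049,0.18],
    [0.656,-0.049,0.186],
    [0.656,-0.049,0.186],
    [0.656,-0.049,0.186]
  ],
  "dr": [
    [0,0,0.02],
    [0,0,0.04],
    [0,0,0.06],
    [0,0,0.08],
    [0,0,0.1],
    [0,0,0.102],
    [0,0,0.102],
    [0,0,0.102],
    [0,0,0.102],
    [0,0,0.102],
    [0,0,0.102],
    [0,0,0.102],
    [0,0,0.102],
    [0,0,0.102],
    [0,0,0.102],
    [0,0,0.102]
  ]
}}

```text
t: 33.15
tool_pos: [0.5569, 0.1538, 0.1176]
tcp_rot: [0.747, 0.664, 0.001, 0.0]
wrist_force: [0.1, -0.7, -1.9]
gripper_width: 0.254
finger_force: 30.0
```

```bash
python3 - <<'E'
from h import *
c,im,d=look("w13",(240,400,120,300),3)
s=sense();p=s["tool_pos"];print(p,wb(p),s["gripper_width"])
print("tip",proj(c,p-[0,0,.066]),"slot edges",proj(c,bw(0,7.5,.04)),proj(c,bw(0,-7.5,.04)))
E
```

```text
[0.55688879 0.15375257 0.11762394] [-1.2  0.6] 0.25072537204320117
tip [321.31620624 209.80302594] slot edges [322.55460055 199.35034241] [322.5357639  214.25843432]
```

View pics/w13c.png

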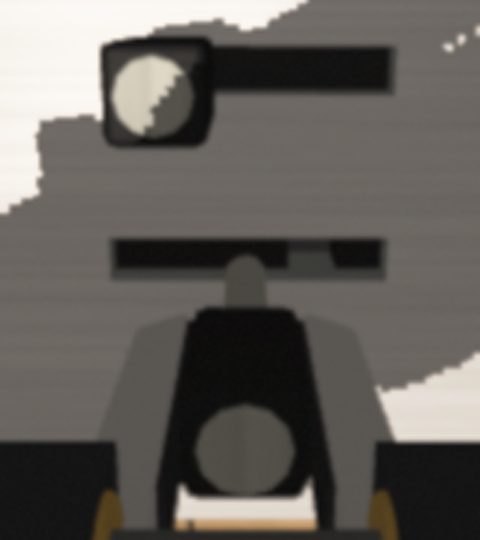

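The tip (crop 246,255) is over the middle slot (crop rows 238–278), and the socket is at crop x 288–332. Pin 1 is standing at (crop 155,92).

Call:
{"fn": "arm_command", "kwargs": {
  "fingers": [0,0,0,0,0,0],
  "travel": [
    [0.0015,0,0],
    [0.0015,0,0.015],
    [0.0015,0,0.03],
    [0.0015,0,0.042],
    [0.0015,0,0.05],
    [0.0015,0,0.051]
  ],
  "dr": [
    [0,0,0],
    [0,0,0],
    [0,0,0],
    [0,0,0],
    [0,0,0],
    [0,0,0]
  ]
}}

```text
t: 33.8
tool_pos: [0.5562, 0.1544, 0.0911]
tcp_rot: [0.747, 0.665, -0.0, -0.0]
wrist_force: [-4.4, -0.9, 14.3]
gripper_width: 0.253
finger_force: 30.0
```

```bash
python3 - <<'E'
from h import *
s=sense();print(s["tool_pos"],wb(s["tool_pos"]),s["wrist_force"].round(1),s["moment"].round(2),s["gripper_width"])
E
```

```text
[0.55621217 0.15438644 0.09106038] [-1.9  1.2] [-4.4 -0.9 14.3] [-0.42  1.64  0.01] 0.2529582159606536
```

Call:
{"fn": "arm_command", "kwargs": {
  "fingers": [0,0,0,0,0,0,0,0,0],
  "travel": [
    [0,0.006,0],
    [0,0.012,0],
    [0,0.018,0],
    [0,0.024,0],
    [0,0.03,0],
    [0,0.036,0],
    [0,0.041,0],
    [0,0.044,0],
    [0,0.044,0]
  ],
  "dr": [
    [0,0,0],
    [0,0,0],
    [0,0,0],
    [0,0,0],
    [0,0,0],
    [0,0,0],
    [0,0,0],
    [0,0,0],
    [0,0,0]
  ]
}}

```text
t: 34.7
tool_pos: [0.5783, 0.1516, 0.0907]
tcp_rot: [0.747, 0.664, -0.0, -0.0]
wrist_force: [0.3, -0.5, -0.8]
gripper_width: 0.253
finger_force: 30.0
```

```bash
python3 - <<'E'
from h import *
s=sense();print(s["tool_pos"],wb(s["tool_pos"]),s["wrist_force"].round(1),s["moment"].round(2),s["gripper_width"])
E
```

```text
[0.57829796 0.15162097 0.09069207] [20.3  1. ] [ 0.3 -0.5 -0.8] [-0.03 -0.04  0.  ] 0.2526273954657403
```

Force is gone, so the tip is over the socket. Lowering.

Call:
{"fn": "arm_command", "kwargs": {
  "fingers": [0,0,0,0,0,0],
  "travel": [
    [0,0,0.004],
    [0,0,0.012],
    [0,0,0.02],
    [0,0,0.028],
    [0,0,0.037],
    [0,0,0.037]
  ],
  "dr": [
    [0,0,0],
    [0,0,0],
    [0,0,0],
    [0,0,0],
    [0,0,0],
    [0,0,0]
  ]
}}

```text
t: 35.3
tool_pos: [0.5778, 0.1517, 0.0717]
tcp_rot: [0.747, 0.665, -0.0, -0.0]
wrist_force: [0.1, -0.7, -1.2]
gripper_width: 0.256
finger_force: 30.0
```

```bash
python3 - <<'E'
from h import *
s=sense();print(s["tool_pos"],wb(s["tool_pos"]),s["wrist_force"].round(1),s["moment"].round(2),s["gripper_width"])
E
```

```text
[0.57776145 0.15169721 0.07165585] [19.8  1. ] [ 0.1 -0.7 -1.2] [-0.   -0.06 -0.01] 0.25611259919260304
```

Call:
{"fn": "arm_command", "kwargs": {
  "fingers": [0,0.5,0.5,0.5,0.5,0.5,0.5,0.5,0.5],
  "travel": [
    [0,0,0.002],
    [0,0,0.002],
    [0,0,0.002],
    [0,0,0.002],
    [0,0,-0.04],
    [0,0,-0.1],
    [0,0,-0.2],
    [0,0,-0.28],
    [0,0,-0.28]
  ],
  "dr": [
    [0,0,0],
    [0,0,0],
    [0,0,0],
    [0,0,0],
    [0,0,0],
    [0,0,0],
    [0,0,0],
    [0,0,0],
    [0,0,0]
  ]
}}

```text
t: 36.2
tool_pos: [0.5805, 0.1525, 0.2184]
tcp_rot: [0.747, 0.664, 0.004, 0.002]
wrist_force: [-0.1, 0.9, -0.6]
gripper_width: 0.503
finger_force: 0.0
```

```bash
python3 - <<'E'
from h import *
c,im,d=look("w14");tops(c,d);s=sense();print(s["tool_pos"],go([.5987,-.2315,.0712],.043))
E
```

```text
575 [0.5443 0.2148 0.112 ] base [-20.9  59.7]
512 [0.5787 0.1525 0.1122] base [20.6  2. ]
[0.57939678 0.15213064 0.21536894] ([-0.758, 0.1268, 0.2875], [0.003, -0.001, -0.102])
```

Both pins are seated. Fetching the third.

Call:
{"fn": "arm_command", "kwargs": {
  "fingers": [0.6,0.6,0.6,0.6,0.6,0.6,0.6,0.6,0.6,0.6,0.6,0.6,0.6,0.6,0.6,0.6,0.6,0.6,0.6,0.6],
  "travel": [
    [-0.07,0.01,0],
    [-0.15,0.03,0],
    [-0.23,0.04,0],
    [-0.31,0.05,0],
    [-0.39,0.07,0],
    [-0.47,0.08,0],
    [-0.55,0.09,0],
    [-0.63,0.11,0],
    [-0.7,0.12,0],
    [-0.758,0.127,0],
    [-0.758,0.127,0],
    [-0.758,0.127,0.02],
    [-0.758,0.127,0.08],
    [-0.758,0.127,0.15],
    [-0.758,0.127,0.22],
    [-0.758,0.127,0.26],
    [-0.758,0.127,0.286],
    [-0.758,0.127,0.286],
    [-0.758,0.127,0.286],
    [-0.758,0.127,0.286]
  ],
  "dr": [
    [0,0,-0.02],
    [0,0,-0.04],
    [0,0,-0.06],
    [0,0,-0.08],
    [0,0,-0.1],
    [0,0,-0.102],
    [0,0,-0.102],
    [0,0,-0.102],
    [0,0,-0.102],
    [0,0,-0.102],
    [0,0,-0.102],
    [0,0,-0.102],
    [0,0,-0.102],
    [0,0,-0.102],
    [0,0,-0.102],
    [0,0,-0.102],
    [0,0,-0.102],
    [0,0,-0.102],
    [0,0,-0.102],
    [0,0,-0.102]
  ]
}}

```text
t: 38.25
tool_pos: [0.5976, -0.232, 0.0706]
tcp_rot: [0.692, 0.722, 0.0, 0.001]
wrist_force: [0.5, 0.3, 0.4]
gripper_width: 0.598
finger_force: 0.0
```

```bash
python3 - <<'E'
from h import *
s=sense();print(s["tool_pos"],s["wrist_force"].round(1),go([.5987,-.2315,.0715],.043))
E
```

```text
[ 0.59763749 -0.23202052  0.07064527] [0.5 0.3 0.4] ([0.0009, 0.0022, -0.0017], [0.001, 0.0003, 0.0002])
```

Call:
{"fn": "arm_command", "kwargs": {
  "fingers": [0.6,0,0,0,0,0,0,0,0,0,0],
  "travel": [
    [-0.001,0.002,-0.0018],
    [-0.001,0.002,-0.0018],
    [-0.001,0.002,-0.0018],
    [-0.001,0.002,-0.0018],
    [-0.001,0.002,-0.0018],
    [-0.001,0.002,-0.0018],
    [0,0,-0.04],
    [0,0,-0.1],
    [0,0,-0.18],
    [0,0,-0.26],
    [0,0,-0.28]
  ],
  "dr": [
    [0,0,0],
    [0,0,0],
    [0,0,0],
    [0,0,0],
    [0,0,0],
    [0,0,0],
    [0,0,0],
    [0,0,0],
    [0,0,0],
    [0,0,0],
    [0,0,0]
  ]
}}

```text
t: 39.35
tool_pos: [0.5984, -0.2326, 0.214]
tcp_rot: [0.692, 0.722, 0.001, 0.003]
wrist_force: [0.3, 0.6, -1.4]
gripper_width: 0.253
finger_force: 30.0
```

```bash
python3 - <<'E'
from h import *
s=sense();print(s["tool_pos"],s["gripper_width"],s["finger_force"],go(bw(9,-59,.12),YA))
E
```

```text
[ 0.59839423 -0.23263828  0.21397841] 0.25320823024836187 29.98760551214218 ([0.655, -0.0496, 0.1864], [0.0034, 0.001, 0.1022])
```

Call:
{"fn": "arm_command", "kwargs": {
  "fingers": [0,0,0,0,0,0,0,0,0,0,0,0,0,0,0,0,0],
  "travel": [
    [0.07,-0.005,0],
    [0.15,-0.01,0],
    [0.23,-0.015,0],
    [0.31,-0.02,0],
    [0.39,-0.03,0],
    [0.47,-0.035,0],
    [0.55,-0.04,0],
    [0.62,-0.046,0],
    [0.655,-0.05,0],
    [0.655,-0.05,0.03],
    [0.655,-0.05,0.1],
    [0.655,-0.05,0.15],
    [0.655,-0.05,0.18],
    [0.655,-0.05,0.186],
    [0.655,-0.05,0.186],
    [0.655,-0.05,0.186],
    [0.655,-0.05,0.186]
  ],
  "dr": [
    [0,0,0.02],
    [0,0,0.04],
    [0,0,0.06],
    [0,0,0.08],
    [0,0,0.1],
    [0,0,0.102],
    [0,0,0.102],
    [0,0,0.102],
    [0,0,0.102],
    [0,0,0.102],
    [0,0,0.102],
    [0,0,0.102],
    [0,0,0.102],
    [0,0,0.102],
    [0,0,0.102],
    [0,0,0.102],
    [0,0,0.102]
  ]
}}

```text
t: 41.05
tool_pos: [0.5583, 0.0941, 0.1173]
tcp_rot: [0.747, 0.664, 0.001, 0.0]
wrist_force: [-0.1, -0.2, -2.3]
gripper_width: 0.252
finger_force: 30.0
```

```bash
python3 - <<'E'
from h import *
c,im,d=look("w15",(240,400,120,300),3)
s=sense();p=s["tool_pos"];print(p,wb(p),s["gripper_width"])
print("tip",proj(c,p-[0,0,.066]),"slot edges",proj(c,bw(8,-52.5,.04)),proj(c,bw(8,-67.5,.04)))
E
```

```text
[0.55826875 0.0941373  0.11726091] [  7.2 -58.4] 0.25117714194316415
tip [321.24020316 209.73977957] slot edges [322.1078281  200.35607029] [322.09484898 215.24713874]
```

View pics/w15c.png

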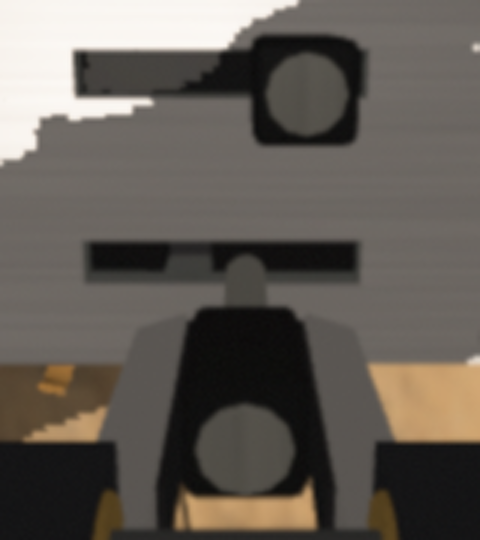

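The tip (crop 246,254) is over the third slot (crop rows 241–283), and the socket is at crop x 166–212.

Call:
{"fn": "arm_command", "kwargs": {
  "fingers": [0,0,0,0,0,0],
  "travel": [
    [-0.0008,0,0],
    [-0.0008,0,0.015],
    [-0.0008,0,0.03],
    [-0.0008,0,0.042],
    [-0.0008,0,0.05],
    [-0.0008,0,0.051]
  ],
  "dr": [
    [0,0,0],
    [0,0,0],
    [0,0,0],
    [0,0,0],
    [0,0,0],
    [0,0,0]
  ]
}}

```text
t: 41.7
tool_pos: [0.5577, 0.0937, 0.091]
tcp_rot: [0.747, 0.665, -0.0, -0.0]
wrist_force: [-6.0, -0.8, 14.5]
gripper_width: 0.251
finger_force: 30.0
```

```bash
python3 - <<'E'
from h import *
s=sense();print(s["tool_pos"],wb(s["tool_pos"]),s["wrist_force"].round(1),s["moment"].round(2),s["gripper_width"])
E
```

```text
[0.55769064 0.093659   0.09102248] [  6.6 -59. ] [-6.  -0.8 14.5] [-0.29  1.62 -0.02] 0.25126000948233185
```

Call:
{"fn": "arm_command", "kwargs": {
  "fingers": [0,0,0,0,0,0,0,0,0],
  "travel": [
    [0,-0.006,0],
    [0,-0.012,0],
    [0,-0.018,0],
    [0,-0.024,0],
    [0,-0.03,0],
    [0,-0.035,0],
    [0,-0.038,0],
    [0,-0.038,0],
    [0,-0.038,0]
  ],
  "dr": [
    [0,0,0],
    [0,0,0],
    [0,0,0],
    [0,0,0],
    [0,0,0],
    [0,0,0],
    [0,0,0],
    [0,0,0],
    [0,0,0]
  ]
}}

```text
t: 42.6
tool_pos: [0.5388, 0.0959, 0.0908]
tcp_rot: [0.747, 0.665, -0.0, -0.0]
wrist_force: [-0.3, 0.4, -1.2]
gripper_width: 0.251
finger_force: 30.0
```

```bash
python3 - <<'E'
from h import *
s=sense();print(s["tool_pos"],wb(s["tool_pos"]),s["wrist_force"].round(1),s["moment"].round(2),s["gripper_width"])
E
```

```text
[0.53876603 0.09588178 0.09081614] [-12.4 -59. ] [-0.3  0.4 -1.2] [-0.02 -0.13  0.05] 0.2514373891210993
```

Call:
{"fn": "arm_command", "kwargs": {
  "fingers": [0,0,0,0,0,0],
  "travel": [
    [0,0,0.004],
    [0,0,0.012],
    [0,0,0.02],
    [0,0,0.028],
    [0,0,0.037],
    [0,0,0.038]
  ],
  "dr": [
    [0,0,0],
    [0,0,0],
    [0,0,0],
    [0,0,0],
    [0,0,0],
    [0,0,0]
  ]
}}

```text
t: 43.2
tool_pos: [0.5386, 0.0958, 0.0712]
tcp_rot: [0.747, 0.665, -0.0, -0.0]
wrist_force: [-0.5, -0.2, -1.1]
gripper_width: 0.253
finger_force: 30.0
```

```bash
python3 - <<'E'
from h import *
s=sense();print(s["tool_pos"],wb(s["tool_pos"]),s["wrist_force"].round(1),s["moment"].round(2),s["gripper_width"])
E
```

```text
[0.53855812 0.0958365  0.07122639] [-12.6 -59. ] [-0.5 -0.2 -1.1] [-0.01 -0.06  0.03] 0.2529750382682789
```

Call:
{"fn": "arm_command", "kwargs": {
  "fingers": [0,0.5,0.5,0.5,0.5,0.5,0.5,0.5,0.5,0.5,0.5],
  "travel": [
    [0,0,0.002],
    [0,0,0.002],
    [0,0,0.002],
    [0,0,0.002],
    [0,0,-0.04],
    [0,0,-0.1],
    [0,0,-0.2],
    [0,0,-0.28],
    [0,0,-0.36],
    [-0.05,0,-0.4],
    [-0.05,0,-0.4]
  ],
  "dr": [
    [0,0,0],
    [0,0,0],
    [0,0,0],
    [0,0,0],
    [0,0,0],
    [0,0,0],
    [0,0,0],
    [0,0,0],
    [0,0,0],
    [0,0,0],
    [0,0,0]
  ]
}}

```text
t: 44.3
tool_pos: [0.5371, 0.0686, 0.2752]
tcp_rot: [0.748, 0.663, 0.002, 0.002]
wrist_force: [0.6, -0.6, -0.9]
gripper_width: 0.502
finger_force: 0.0
```

```bash
python3 - <<'E'
from h import *
c,im,d=look("w16");tops(c,d);knobs(c,d);print(sense()["tool_pos"])
E
```

```text
509 [0.5436 0.2139 0.112 ] base [-21.5  58.8]
417 [0.5783 0.151  0.1121] base [20.4  0.4]
367 [0.5396 0.0961 0.112 ] base [-11.6 -58.7]
483 [0.5434 0.214  0.1122]
410 [0.5784 0.1512 0.1124]
359 [0.5397 0.096  0.1123]
80 [ 0.4111 -0.0173  0.117 ]
[0.53649318 0.06994933 0.27328427]
```

View pics/w16.png

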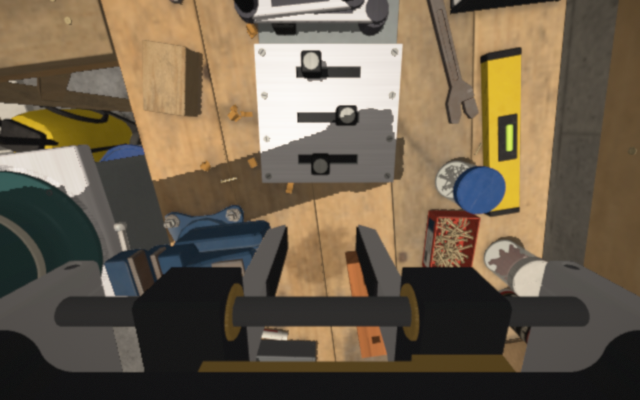

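All three pins stand at equal height, at (312,63), (346,115) and (320,165). The jar is upright at (479,188). Next is a last numeric check of the offcut and the folded arm from the top camera.

```bash
python3 - <<'E'
from h import *
c=calibration("top");im,d=capture("top");P=cloud(c,d);hsv=cv2.cvtColor(im,cv2.COLOR_RGB2HSV)
m=(cv2.inRange(hsv,(8,70,90),(27,255,255))>0)&(abs(P[:,:,0]-.417)<.05)&(abs(P[:,:,1]+.333)<.08)
print("offcut",m.sum(),np.median(P[m],0).round(3))
m=(P[:,:,2]>.105)&(P[:,:,2]<.14)&(P[:,:,0]>.42)&(P[:,:,0]<.66)&(P[:,:,1]>.26)&(P[:,:,1]<.32)
Z,l=cv2.connectedComponents(m.astype(np.uint8))
for i in range(1,Z):print("knob",(l==i).sum(),np.median(P[l==i],0).round(3))
E
```

```text
offcut 247 [ 0.393 -0.339  0.021]
knob 32 [0.596 0.289 0.116]
knob 36 [0.477 0.29  0.123]
```

```bash
python3 -c "
from rig import *
print(finish_job())"
```

```text
the job is handed in; nothing more can be done
None
```

I've handed the job in at about 44 s: the offcut is in the scrap tray, the arm was folded outer segment first and then swung home, and all three pins were slid into their sockets and left standing. Final camera checks agreed, and the jar was still upright.

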